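Refill a tilt-out bin with clock bushes

ROBOT

A 6-joint arm with a two-finger parallel gripper is mounted at the origin on the work surface. World frame = base frame: x ahead of the robot, y to its left, z up, the work surface at z = 0. Lengths are in mm, angles in degrees, forces in N, time in s.
With the tool pointing down it reaches from about 350 to 850 mm from the base axis. Payload 8.1 kg.
Tool frame: the origin (TCP) lies at the very end of the fingers, on their centre line; the grasp point (between the pads) lies grip_depth behind it (grip_depth is the distance from the TCP to the grasp point, in mm); z points along the fingers, y is the direction in which the jaws open and shut (so a half turn about z gives the same grasp; the last joint's range is limited). The gripper opens to 85 mm and grips with 20 to 120 N. Pads are 22 mm wide; open, the fingers measure 114 mm over their backs; the gripper's body (76 mm by 85 mm) begins 54 mm behind the grasp point. The pads swing forward as they close: fully open they stand 13 mm farther back than shut.
Start: joints at [66.326, 7.471, 85.268, -0, 87.261, -4.893], TCP at [193.155, 568.064, 231.292] pointing down, gripper open.
Joint ranges: [-169.43, 169.43], [-51.17, 129.36], [1.28, 143.12], [-76.62, 256.62], [0, 156.53], [-152.29, 152.29]. Speed limits (degrees/s): [136.94, 136.94, 159.86, 180, 180, 180].

INTERFACE

Orientations are given as [roll, pitch, yaw] about the fixed x, y, z axes, in that order (R = Rz(yaw) Ry(pitch) Rx(roll)).
In Python, from bench import * gives the robot as it stands.
- The arm moves only by the tool step_arm, never from a script. Its argument "plan" is a list of rows, each an object of numbers: "grip": the finger opening in cm, from 0 to 8.54; "tx", "ty", "tz": the shift along the tool's x, y, z in cm; "ax", "ay", "az": the turn, a rotation vector about the tool's x, y, z in degrees. In form: [{"grip": .., "tx": .., "ty": .., "tz": .., "ax": .., "ay": .., "az": ..}, ...]. A call has 1 to 8 rows; each row shifts and turns the commanded pose from where the row before left it, along the tool's axes as they then stand; what a row does not reach is not made up. A row lasts 1/12 s, in which the tool goes at most 41.7 mm and 7.16 degrees, less where a joint would pass 70% of its speed; a pose out of reach is approached as far as the arm can. A call with a gripper value outside its range is refused whole. The fingers move at their own pace and stop on an object; "newtons" is the grip in N (left out, the last holds). Time passes only in rows, so rows that do not move let the fingers close. It gives the time, the measured TCP pose, the force and the opening at its end, in the units of the state.
- sense(): the state, without advancing time (a new reading comes with each control period).
- snapshot(name): name is "side" or "top" or "wrist"; returns the picture (400x640x3 uint8, red, green, blue); there is no depth.
- camera_model(name): a dict with "intrinsics" (3x3 intrinsics, pixels), "pose" (4x4, takes a point from camera to world coordinates); the wrist camera has in their place "T_tool_cam" (4x4, takes a point from camera to tool coordinates, whose origin is the TCP and whose axes are the flange's). Camera axes: x right, y down, z forward; pixel columns grow to the right and rows downward; lengths in mm; the calibration is good to about 2 mm. The wrist camera is an equidistant fisheye: a pixel r from the principal point sees the ray r / f radians off the axis. A picture is of the moment at which its call begins: read the wrist's pose just before it. camera_model takes no time and is no camera call.
- hand_in(): hands the job in, once; it reports no verdict.
The state is a dict: "time": time; "joint_pos": joint angles; "qd": joint speeds; "joint_efforts": joint torques, N m; "tool_pos": TCP position; "tcp_rot": TCP orientation; "ft_force": force on the tool from outside, world axes, zero at the start; "wrist_torque": the same for the moment, N m; "finger_gap": finger opening in mm.
Only numpy, scipy, OpenCV 4.12 (cv2) and the standard library are available. Lean on these libraries where they do the work, as an engineer would, in place of code of your own. Each camera call takes 0.05 s, during which the arm holds its last target.

TASK

Pull the front of the wider tilt-out bin all the way out to its stop, then carry the scoop over and pour its six brass bushes into the tilted opening. Leave the bin open at its stop, with every bush inside, and set the empty scoop gently back down on the bench, standing level; leave the narrow bin shut and the jar, clock and screwdriver where they are.

Things in the scene. Friction and masses are not known exactly. Their poses are not given: they have to be found in the camera images.
- wide_bin (a joint): (all sizes in mm) opening angle of the wider bench-top tilt-out bin (fixed grey steel shell 160 wide, 140 deep, 176 high; blue front 156 wide, 135 high, 6 thick, hinged along its bottom edge). 0 = shut; grows as the front's top tilts out towards the robot; hard stop at 0.70 rad. May start ajar. Takes about 4 N at the handle and stays where it is left.
- wide_hinge (a point): mid-width on the wide bin's hinge line, 30 above the bench, right below the front edge of the shell's roof. Axes turn with the bin's bucket: shut, x points from the front into the shell (away from the robot), y along the hinge, z up the front. Opening by an angle turns the bucket about -y by it. In these axes the front is at x -6 to 0, z 0 to 135.
- wide_handle (a point): centre of the wide bin's handle, axes as wide_hinge: a round steel bar, 11 diameter, 75 long along y, at x -41, z 130 from wide_hinge, so 35 off the front's outer face and 5 below its top edge. Two posts of 8 diameter, 64 apart, join it to the front.
- wide_mouth (a point): centre of the wide bucket's open top, axes as wide_hinge (x 45, z 115 from it). At the stop it is 40 before the shell, 147 above the bench and faces up: about 95 front to back, 138 wide, front rim 129 and back rim 161 high. Bucket, from wide_hinge: floor z 0 to 5; back wall x 86 to 90, 95 high; sides 95 (by the front 130) high, out to y +-73.
- narrow_bin (a joint): opening angle of the narrower bench-top tilt-out bin (fixed grey steel shell 100 wide, 140 deep, 176 high; blue front 96 wide, 135 high, 6 thick, hinged along its bottom edge). Bystander of the same make and colours; starts shut (0) and stays shut.
- narrow_handle (a point): centre of the narrow bin's handle bar (same bar, same place on its front as on the wide bin).
- scoop_grip (a point): on the axis of the scoop's upright square wooden grip (18 x 18, 72 high, faces along x and y), 50 above the scoop's underside. x points from the grip to the scoop's open end, z up. The aluminium tray (98 long, 74 wide, floor 3 thick, back and side walls 25 high, front end open) begins 9 in front of this axis and ends at 107. About 0.14 kg, the bushes 0.1 kg.
- scoop_lip (a point): middle of the scoop's open end, on top of the tray's floor: 107 in front of and 47 below scoop_grip (same axes).
- jar (a point): small amber jar with white cap (56 diameter, 85 high), bystander; point at its middle.
- clock (a point): small wooden desk clock with a round face (about 100 wide, 106 high, 45 deep), bystander; point at its middle.
- driver (a point): screwdriver lying on the bench (170 long, its handle about 25 thick), bystander; point near its middle.
- bush0: one of six alike turned brass bushes: flange 18 diameter x 6 with a hub 9 diameter x 6 on it, 16 g; origin at the middle of its 12 height. It starts hub up on the scoop's floor.
- bush1: one of six alike turned brass bushes: flange 18 diameter x 6 with a hub 9 diameter x 6 on it, 16 g; origin at the middle of its 12 height. It starts hub up on the scoop's floor.
- bush2: one of six alike turned brass bushes: flange 18 diameter x 6 with a hub 9 diameter x 6 on it, 16 g; origin at the middle of its 12 height. It starts hub up on the scoop's floor.
- bush3: one of six alike turned brass bushes: flange 18 diameter x 6 with a hub 9 diameter x 6 on it, 16 g; origin at the middle of its 12 height. It starts hub up on the scoop's floor.
- bush4: one of six alike turned brass bushes: flange 18 diameter x 6 with a hub 9 diameter x 6 on it, 16 g; origin at the middle of its 12 height. It starts hub up on the scoop's floor.
- bush5: one of six alike turned brass bushes: flange 18 diameter x 6 with a hub 9 diameter x 6 on it, 16 g; origin at the middle of its 12 height. It starts hub up on the scoop's floor.
- scoop: the scoop; origin at the underside of its tray's middle, axes as scoop_grip (58 in front of and 50 below it).
Not all that is in view belongs to the job. What is shaped like the scoop but green or red is not meant.

How it is judged:
By the outcome, as a careful person would: the job done as asked, in the order asked, and still so for the second after the job is handed in, with the robot touching nothing.
It also fails if it takes over 72 s, if anything falls off the work surface, if the arm or the gripper's body presses on something with over 40 N, if the wrist force passes 120 N, or if a joint passes its speed limit or range.

## Working session

There is one attempt and no reset: what is moved stays moved. The work goes in short steps, Python scripts to look and compute and a tool call to move; the robot and the scene stay as the last step left them, time stands still between calls to the robot, and variables do not carry over. Pictures are saved under pics/ and viewed, and the job is handed in when it is done.

Besides the shell and the picture viewer there is one more tool, called after "Call:" as name(argument=value, ...) on one line, values as JSON. step_arm: Moves the arm, as the interface text tells. Its arguments: {"type":"object","properties":{"plan":{"type":"array","items":{"type":"object","properties":{"grip":{"type":"number"},"tx":{"type":"number"},"ty":{"type":"number"},"tz":{"type":"number"},"ax":{"type":"number"},"ay":{"type":"number"},"az":{"type":"number"}}}},"newtons":{"type":"number"}},"required":["plan"]}

```bash
ls; mkdir -p pics; python3 - <<'E'
from bench import *
import cv2
s=sense();print(s)
for n in ["side","top","wrist"]:
    im=snapshot(n);cv2.imwrite(f"pics/{n}0.png",cv2.cvtColor(im,cv2.COLOR_RGB2BGR));print(n,camera_model(n))
E
```

```text
pics
{'time': 0.0, 'joint_pos': array([ 6.63249980e+01,  7.51513933e+00,  8.53302883e+01, -3.20451763e-04,
        8.72630522e+01, -4.89277016e+00]), 'qd': array([-0.00931814,  0.01882372,  0.09904922, -0.02702319,  0.05132218,
        0.06961852]), 'joint_efforts': array([-6.21899358e-05, -5.69386768e+01, -5.00556850e+01, -2.18929513e-04,
        1.46943773e-02,  8.39424001e-05]), 'tool_pos': array([192.93284277, 567.53621611, 230.2344567 ]), 'tcp_rot': array([-1.79891888e+02, -8.93347545e-03,  1.61217775e+02]), 'ft_force': array([-0.18700535, -0.09709329, -0.30808864]), 'wrist_torque': array([ 0.01159698, -0.00237078,  0.0255225 ]), 'finger_gap': 85.21252802938919}
side {'intrinsics': array([[508.62061792,   0.        , 318.85012663],
       [  0.        , 508.62061792, 193.07040389],
       [  0.        ,   0.        ,   1.        ]]), 'pose': array([[-7.26747875e-01, -4.09441559e-01,  5.51538879e-01,
        -3.82976636e+02],
       [-6.86843248e-01,  4.43858123e-01, -5.75531337e-01,
         9.56607718e+02],
       [-9.15856317e-03, -7.97086932e-01, -6.03795118e-01,
         1.0
[... 456 characters left out ...]
    [ 9.17234166e-03, -1.63512224e-01, -9.86498667e-01,
         1.27781109e+03],
       [ 0.00000000e+00,  0.00000000e+00,  0.00000000e+00,
         1.00000000e+00]])}
wrist {'intrinsics': array([[309.70691629,   0.        , 321.4901642 ],
       [  0.        , 309.70691629, 195.08983248],
       [  0.        ,   0.        ,   1.        ]]), 'T_tool_cam': array([[-3.84137916e-04, -9.58894288e-01, -2.83763278e-01,
         7.27981756e+01],
       [ 9.99999878e-01, -4.56241052e-04,  1.88005545e-04,
         1.11438164e+00],
       [-3.09741899e-04, -2.83763171e-01,  9.58894346e-01,
        -1.42212851e+02],
       [ 0.00000000e+00,  0.00000000e+00,  0.00000000e+00,
         1.00000000e+00]])}
```

View pics/side0.png

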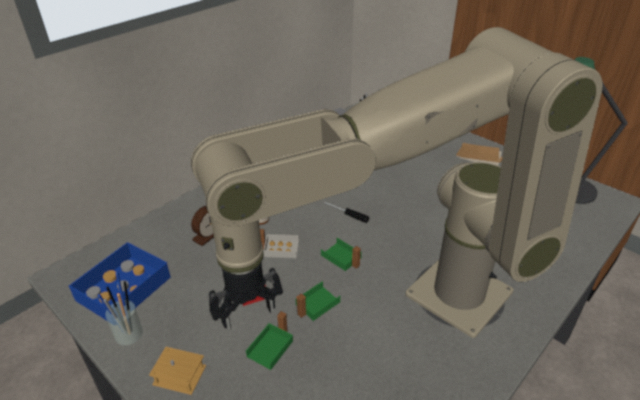

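View pics/top0.png

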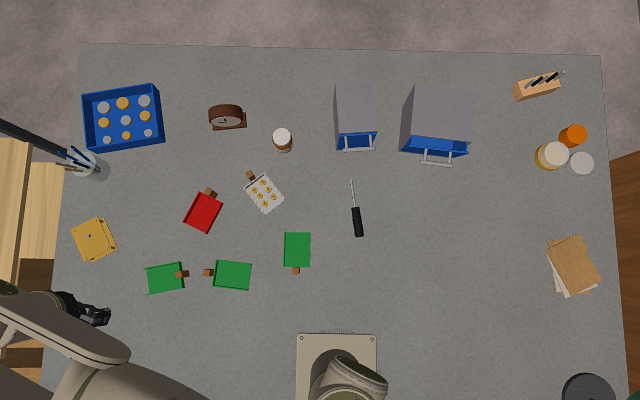

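View pics/wrist0.png

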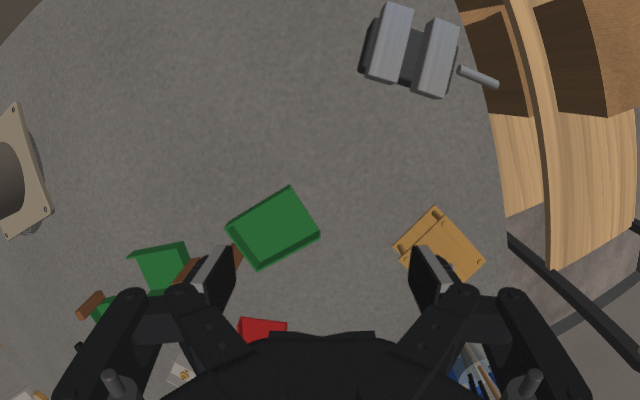

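The top view shows the wide bin at the right (~(437,120)), slightly ajar, and the narrow bin at (356,115). The aluminium scoop is at (265,190), the jar at (282,140), the clock at (227,117) and the driver at (355,210). I'll enlarge these.

```bash
cat > h.py <<'E'
from bench import *
import numpy as np, cv2
from scipy.spatial.transform import Rotation as R
def crop(name,src,x0,y0,w,h,k):
    im=cv2.imread(src)[y0:y0+h,x0:x0+w]
    im=cv2.resize(im,None,fx=k,fy=k,interpolation=cv2.INTER_CUBIC)
    for i in range(0,w,10):
        cv2.line(im,(i*k,0),(i*k,6 if i%50 else 14),(0,255,255),1)
        if i%20==0: cv2.putText(im,str(x0+i),(i*k,24),0,.4,(0,255,255),1)
    for i in range(0,h,10):
        cv2.line(im,(0,i*k),(6,i*k),(0,255,255),1)
        if i%20==0: cv2.putText(im,str(y0+i),(8,i*k+4),0,.4,(0,255,255),1)
    cv2.imwrite(name,im)
def ray(cam,u,v):
    m=camera_model(cam);K=m['intrinsics'];T=m['pose']
    d=T[:3,:3]@np.linalg.solve(K,[u,v,1.]);return T[:3,3],d
def atz(cam,u,v,z):
    o,d=ray(cam,u,v);return o+d*(z-o[2])/d[2]
def proj(cam,p):
    m=camera_model(cam);K=m['intrinsics'];T=m['pose']
    q=T[:3,:3].T@(np.atleast_2d(p)-T[:3,3]).T;q=K@q;return (q[:2]/q[2]).T
def wT():
    s=sense();T=np.eye(4);T[:3,:3]=R.from_euler('xyz',s['tcp_rot'],degrees=True).as_matrix();T[:3,3]=s['tool_pos']
    return T@camera_model('wrist')['T_tool_cam']
def wproj(p,T):
    K=camera_model('wrist')['intrinsics'];q=(T[:3,:3].T@(np.atleast_2d(p)-T[:3,3]).T).T
    th=np.arctan2(np.hypot(q[:,0],q[:,1]),q[:,2]);ph=np.arctan2(q[:,1],q[:,0]);r=K[0,0]*th
    return np.c_[K[0,2]+r*np.cos(ph),K[1,2]+r*np.sin(ph)]
def wray(u,v,T):
    K=camera_model('wrist')['intrinsics'];a,b=u-K[0,2],v-K[1,2];r=np.hypot(a,b);th=r/K[0,0]
    d=np.array([np.sin(th)*a/r,np.sin(th)*b/r,np.cos(th)]);return T[:3,3],T[:3,:3]@d
E
python3 - <<'E'
from h import *
crop("pics/c_bin.png","pics/top0.png",320,70,170,110,4)
crop("pics/c_scoop.png","pics/top0.png",170,90,150,150,4)
E
```

```text
(no output)
```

View pics/c_bin.png

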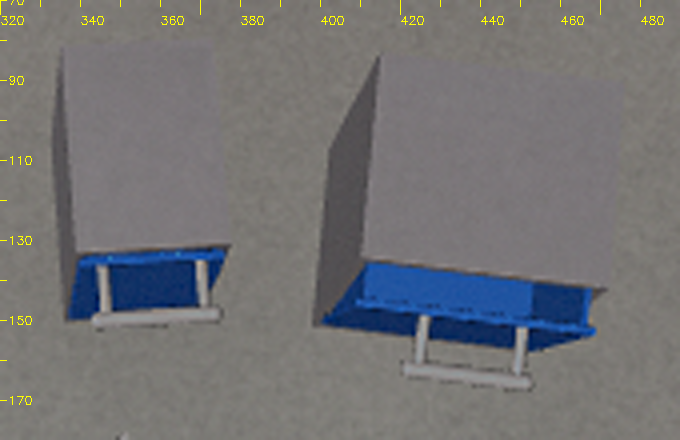

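View pics/c_scoop.png

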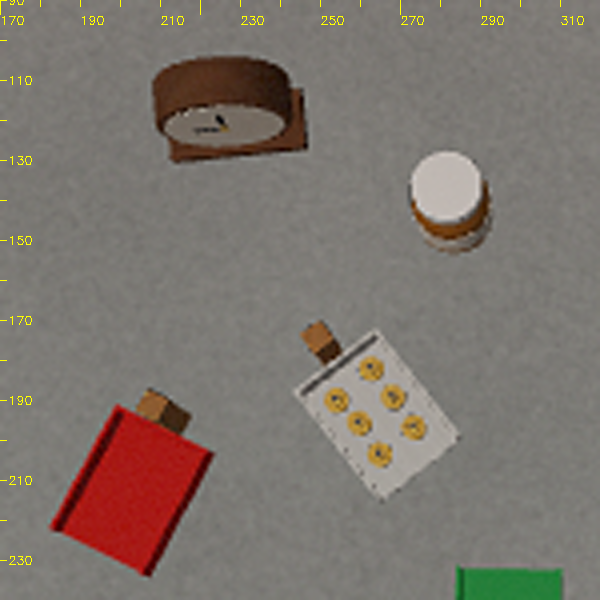

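```bash
python3 - <<'E'
from h import *
a=atz('top',409.8,134.8,176);b=atz('top',471.5,142.5,176);print('wide roof front',a,b,np.linalg.norm(a-b))
a2=atz('top',414.5,84,176);print('back',a2,np.linalg.norm(a2-a))
n1=atz('top',339,133.5,176);n2=atz('top',376.8,131.2,176);print('narrow',n1,n2,np.linalg.norm(n1-n2))
from scipy.optimize import least_squares
# wide: hinge x,y, yaw(dir of x axis into shell), theta
def W(p,loc,th):
    x,y,yaw=p; c,s=np.cos(th),np.sin(th)
    loc=np.atleast_2d(loc)
    q=np.c_[loc[:,0]*c-loc[:,2]*s, loc[:,1], loc[:,0]*s+loc[:,2]*c]  # turn about -y
    cy,sy=np.cos(yaw),np.sin(yaw)
    return np.c_[x+cy*q[:,0]-sy*q[:,1], y+sy*q[:,0]+cy*q[:,1], 30+q[:,2]]
def f(p):
    e=[proj('top',W(p[:3],[[0,80,146],[0,-80,146]],0))-[[409.8,134.8],[471.5,142.5]],
       proj('top',W(p[:3],[[-41,37.5,130],[-41,-37.5,130]],p[3]))-[[420,162.3],[452.5,165.8]],
       proj('top',W(p[:3],[[-6,78,135],[-6,-78,135]],p[3]))-[[408.5,145.5],[468.5,152.5]],
       proj('top',W(p[:3],[[0,80,-30]],0))-[[398,150.5]], proj('top',W(p[:3],[[140,80,146]],0))-[[414.5,84]]]
    return np.concatenate(e).ravel()
r=least_squares(f,[550,-220,-.1,.1]);print('wide',r.x,np.degrees(r.x[2:]),np.round(r.fun,1))
print('handle now',W(r.x[:3],[-41,0,130],r.x[3]),'at stop',W(r.x[:3],[-41,0,130],.7),'mouth stop',W(r.x[:3],[45,0,115],.7))
np.save('wide.npy',r.x)
def S(p,loc):
    x,y,yaw=p;loc=np.atleast_2d(loc);c,s=np.cos(yaw),np.sin(yaw)
    return np.c_[x+c*loc[:,0]-s*loc[:,1],y+s*loc[:,0]+c*loc[:,1],loc[:,2]]
L=[[107,37,0],[107,-37,0],[0,0,72],[9,37,25],[9,-37,25],]
pix=[[284.5,200],[265.5,214.5],[248.3,173.2],[264.5,172.5],[243.5,187.3]]
g=lambda p:(proj('top',S(p,L))-pix).ravel()
r=least_squares(g,[450,200,-2.2]);print('scoop',r.x,np.degrees(r.x[2]),np.round(r.fun,1));np.save('scoop.npy',r.x)
for n,u,v,z in [('jar',280.5,136,85),('clock',227,117,50),('driver',355,210,10),('redgrip',207,191,72)]: print(n,atz('top',u,v,z))
print('nb',atz('top',337,149,30), atz('top',345,148,160),atz('top',374,147,160))
E
```

```text
wide roof front [ 625.09908293 -172.13115617  176.        ] [ 608.55322814 -329.85591313  176.        ] 158.59024013955417
back [ 762.73953366 -185.96019589  176.        ] 138.33342335145454
narrow [624.13874228   9.18740224 176.        ] [632.59367518 -87.56526617 176.        ] 97.12139174037013
wide [ 6.17303409e+02 -2.51316339e+02 -1.03295496e-01  1.51551817e-01] [-5.91839594  8.68327949] [-0.2 -0.2  0.4 -0.2  1.9 -0.8 -1.7 -0.7 -0.1  0.5  0.1  0.9 -0.7  1.3
  0.1 -0.7]
handle now [[ 557.46759493 -245.1134918   152.3200722 ]] at stop [[ 502.81012657 -239.44745503  103.01655917]] mouth stop [[ 577.84770848 -247.2261852   146.94664746]]
scoop [534.98214845 249.81925892  -2.45719818] -140.78708537587778 [ 0.8 -0.4 -0.7  0.8  0.9  0.5 -0.6 -0.9 -0.4 -0. ]
jar [640.44898447 166.5576908   85.        ]
clock [703.15362302 324.6233301   50.        ]
driver [448.61889287 -47.50909173  10.        ]
redgrip [484.04531137 362.63863944  72.        ]
nb [621.73348248   7.60306872  30.        ] [590.58453908  -7.60079635 160.        ] [595.04251976 -82.49904217 160.        ]
```

```bash
python3 - <<'E'
import bench
print([ (n,getattr(bench,n)) for n in dir(bench) if not n.startswith('__')])
E
```

```text
[('PlanningError', <class 'bench.PlanningError'>), ('camera_model', <function make.<locals>.<lambda> at 0x7fe5068e0680>), ('grip_depth', 18.700000000000003), ('hand_in', <function connect.<locals>.done at 0x7fe506853740>), ('sense', <function make.<locals>.<lambda> at 0x7fe5068e05e0>), ('snapshot', <function make.<locals>.drawn_camera at 0x7fe5068e00e0>)]
```

Call:
step_arm(plan=[{"az": 7, "grip": 2.8}, {"az": 7, "grip": 2.8}, {"az": 7, "grip": 2.8}, {"az": 7, "grip": 2.8}, {"az": 7, "grip": 2.8}, {"az": 7, "grip": 2.8}, {"az": 7, "grip": 2.8}, {"az": 7, "grip": 2.8}])

```text
invalid input
```

Call:
step_arm(plan=[{"az": 7, "grip": 2.8}, {"az": 7, "grip": 2.8}, {"az": 7, "grip": 2.8}, {"tx": -3.5, "ty": 2.0}, {"tx": -3.5, "ty": 2.0}, {"tx": -3.5, "ty": 2.0}, {"tx": -3.5, "ty": 2.0}, {"tx": -3.5, "ty": 2.0}])

```text
invalid input
```

Call:
step_arm(plan=[{"tx": -3.5, "ty": 2.0}, {"tx": -3.5, "ty": 2.0}, {"tx": -3.5, "ty": 2.0}, {"tx": -3.5, "ty": 2.0}, {"tx": -3.5, "ty": 2.0}, {"tx": -3.5, "ty": 2.0}, {"tx": -3.5, "ty": 2.0}, {"tx": -3.5, "ty": 2.0}])

```text
invalid input
```

Call:
step_arm(plan=[{"grip": 2.8, "tx": 0, "ty": 0, "tz": 0, "ax": 0, "ay": 0, "az": 7}, {"grip": 2.8, "tx": 0, "ty": 0, "tz": 0, "ax": 0, "ay": 0, "az": 7}, {"grip": 2.8, "tx": 0, "ty": 0, "tz": 0, "ax": 0, "ay": 0, "az": 7}, {"grip": 2.8, "tx": 0, "ty": 0, "tz": 0, "ax": 0, "ay": 0, "az": 7}, {"grip": 2.8, "tx": 0, "ty": 0, "tz": 0, "ax": 0, "ay": 0, "az": 7}, {"grip": 2.8, "tx": 0, "ty": 0, "tz": 0, "ax": 0, "ay": 0, "az": 7}, {"grip": 2.8, "tx": 0, "ty": 0, "tz": 0, "ax": 0, "ay": 0, "az": 7}, {"grip": 2.8, "tx": 0, "ty": 0, "tz": 0, "ax": 0, "ay": 0, "az": 7}])

```text
time: 0.82
tool_pos: [193.1, 567.8, 230.8]
tcp_rot: [-180.0, 0.0, 104.9]
ft_force: [0.4, -0.9, 0.6]
finger_gap: 28.2
```

All keys are needed in each row. I'll carry on.

Call:
step_arm(plan=[{"grip": 2.8, "tx": 0, "ty": 0, "tz": 0, "ax": 0, "ay": 0, "az": 7}, {"grip": 2.8, "tx": 0, "ty": 0, "tz": 0, "ax": 0, "ay": 0, "az": 7}, {"grip": 2.8, "tx": 0, "ty": 0, "tz": 0, "ax": 0, "ay": 0, "az": 7}, {"grip": 2.8, "tx": -3.5, "ty": 2, "tz": 0, "ax": 0, "ay": 0, "az": 0}, {"grip": 2.8, "tx": -3.5, "ty": 2, "tz": 0, "ax": 0, "ay": 0, "az": 0}, {"grip": 2.8, "tx": -3.5, "ty": 2, "tz": 0, "ax": 0, "ay": 0, "az": 0}, {"grip": 2.8, "tx": -3.5, "ty": 2, "tz": 0, "ax": 0, "ay": 0, "az": 0}, {"grip": 2.8, "tx": -3.5, "ty": 2, "tz": 0, "ax": 0, "ay": 0, "az": 0}])

```text
time: 1.48
tool_pos: [275.1, 382.1, 230.8]
tcp_rot: [-180.0, 0.0, 84.3]
ft_force: [1.2, 0.1, 1.2]
finger_gap: 28.0
```

Call:
step_arm(plan=[{"grip": 2.8, "tx": -3.5, "ty": 2, "tz": 0, "ax": 0, "ay": 0, "az": 0}, {"grip": 2.8, "tx": -3.5, "ty": 2, "tz": 0, "ax": 0, "ay": 0, "az": 0}, {"grip": 2.8, "tx": -3.5, "ty": 2, "tz": 0, "ax": 0, "ay": 0, "az": 0}, {"grip": 2.8, "tx": -3.5, "ty": 2, "tz": 0, "ax": 0, "ay": 0, "az": 0}, {"grip": 2.8, "tx": -3.5, "ty": 2, "tz": 0, "ax": 0, "ay": 0, "az": 0}, {"grip": 2.8, "tx": -3.5, "ty": 2, "tz": 0, "ax": 0, "ay": 0, "az": 0}, {"grip": 2.8, "tx": -3.5, "ty": 2, "tz": 0, "ax": 0, "ay": 0, "az": 0}, {"grip": 2.8, "tx": -3.5, "ty": 2, "tz": 0, "ax": 0, "ay": 0, "az": 0}])

```text
time: 2.15
tool_pos: [406.2, 87.2, 231.3]
tcp_rot: [180.0, -0.0, 84.2]
ft_force: [0.7, 0.9, -0.3]
finger_gap: 28.0
```

Call:
step_arm(plan=[{"grip": 2.8, "tx": -3.5, "ty": 1.8, "tz": 0, "ax": 0, "ay": 0, "az": 0}, {"grip": 2.8, "tx": -3.5, "ty": 1.8, "tz": 0, "ax": 0, "ay": 0, "az": 0}, {"grip": 2.8, "tx": -3.5, "ty": 1.8, "tz": 0, "ax": 0, "ay": 0, "az": 0}, {"grip": 2.8, "tx": -3.5, "ty": 1.8, "tz": 0, "ax": 0, "ay": 0, "az": 0}, {"grip": 2.8, "tx": -3.5, "ty": 1.8, "tz": 0, "ax": 0, "ay": 0, "az": 0}, {"grip": 2.8, "tx": -3.5, "ty": 1.8, "tz": 0, "ax": 0, "ay": 0, "az": 0}, {"grip": 2.8, "tx": -3.5, "ty": 1.8, "tz": 0, "ax": 0, "ay": 0, "az": 0}, {"grip": 2.8, "tx": -2.5, "ty": 1.2, "tz": 0, "ax": 0, "ay": 0, "az": 0}])

```text
time: 2.82
tool_pos: [516.4, -196.5, 230.7]
tcp_rot: [-180.0, 0.0, 84.1]
ft_force: [0.6, 1.2, -0.4]
finger_gap: 27.7
```

```bash
cat > look.py <<'E'
import sys
from h import *
n=sys.argv[1];tag=sys.argv[2]
T=wT();s=sense()
im=snapshot(n);cv2.imwrite(f"pics/{tag}.png",cv2.cvtColor(im,cv2.COLOR_RGB2BGR));np.save(f"{tag}.npy",T)
print(s['time'],s['tool_pos'].round(1),s['tcp_rot'].round(2),s['ft_force'].round(1),s['finger_gap'],s['joint_pos'].round(1))
E
python3 look.py wrist w1; python3 look.py side s1; python3 look.py top t1
```

```text
2.8167 [ 516.4 -196.5  230.7] [-1.7998e+02  3.0000e-02  8.4130e+01] [ 0.6  1.2 -0.4] 27.659198718405545 [-26.1   0.2  93.   -0.   86.9 -20.3]
2.8667 [ 517.  -199.9  230.4] [1.800e+02 1.400e-01 8.402e+01] [-4.1 -0.7  0.4] 28.02223845082604 [-26.4   0.4  92.8  -0.1  86.8 -20.4]
2.9167 [ 516.3 -197.2  230.3] [-1.7993e+02  4.0000e-02  8.3990e+01] [-0.2  1.  -0.1] 27.91385875826574 [-26.2   0.2  92.9  -0.1  86.9 -20.2]
```

View pics/w1.png

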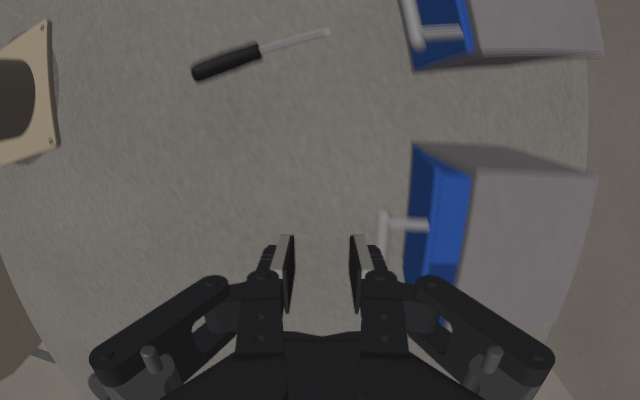

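View pics/s1.png

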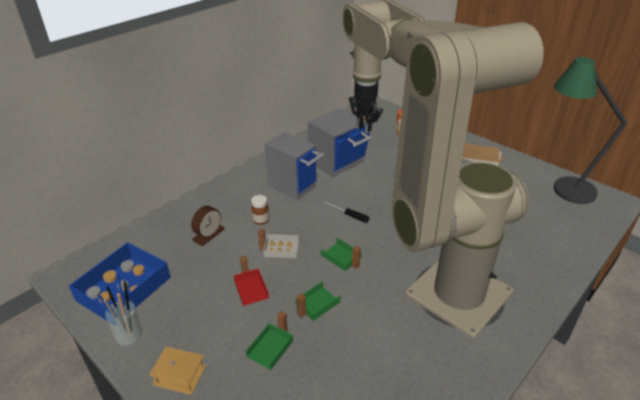

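View pics/t1.png

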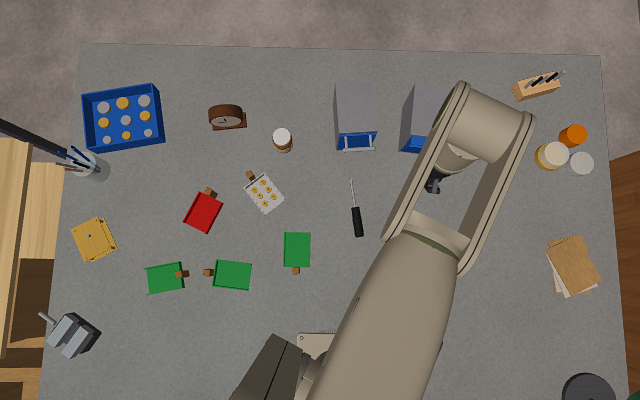

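```bash
cat >> h.py <<'E'
def W(p,loc,th):
    x,y,yaw=p[:3]; c,s=np.cos(th),np.sin(th)
    loc=np.atleast_2d(loc)
    q=np.c_[loc[:,0]*c-loc[:,2]*s, loc[:,1], loc[:,0]*s+loc[:,2]*c]
    cy,sy=np.cos(yaw),np.sin(yaw)
    return np.c_[x+cy*q[:,0]-sy*q[:,1], y+sy*q[:,0]+cy*q[:,1], 30+q[:,2]]
def S(p,loc):
    x,y,yaw=p[:3];loc=np.atleast_2d(loc);c,s=np.cos(yaw),np.sin(yaw)
    return np.c_[x+c*loc[:,0]-s*loc[:,1],y+s*loc[:,0]+c*loc[:,1],loc[:,2]]
def draw(src,dst,pts,x0,y0,w,h,k,col=(0,0,255)):
    im=cv2.imread(src)[y0:y0+h,x0:x0+w];im=cv2.resize(im,None,fx=k,fy=k,interpolation=cv2.INTER_CUBIC)
    for q in pts: cv2.drawMarker(im,tuple(int(round((a-b+.5)*k)) for a,b in zip(q,(x0,y0))),col,0,12,1)
    cv2.imwrite(dst,im)
E
python3 - <<'E'
from h import *
python=0
p=np.load('wide.npy')
T=wT();im=snapshot('wrist');cv2.imwrite('pics/w2.png',cv2.cvtColor(im,cv2.COLOR_RGB2BGR));print(sense()['tool_pos'])
pts=np.vstack([W(p,[[0,80,146],[0,-80,146],[0,80,-30]],0),W(p,[[-41,37.5,130],[-41,32,130],[-41,-37.5,130],[-6,32,130],[-6,78,135]],p[3])])
q=wproj(pts,T);print(q.round())
draw('pics/w2.png','pics/w2d.png',q,320,100,300,250,3 if 0 else 2)
E
```

```text
[ 515.71386522 -193.76426661  230.53253308]
[[474. 169.]
 [440. 344.]
 [409. 140.]
 [383. 215.]
 [382. 222.]
 [376. 296.]
 [426. 224.]
 [433. 167.]]
```

View pics/w2d.png

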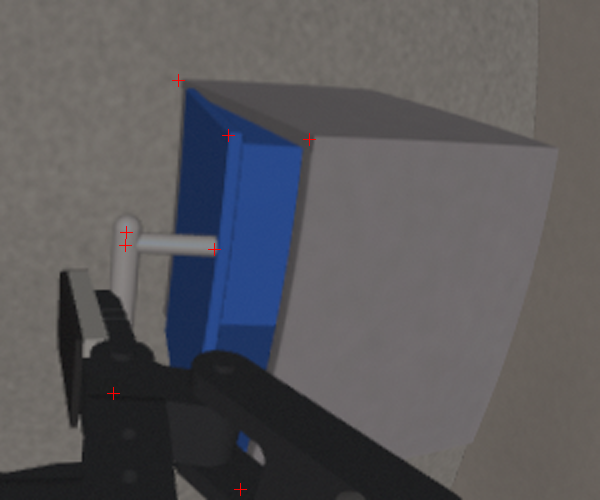

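Call:
step_arm(plan=[{"grip": 2.6, "tx": 0, "ty": 0, "tz": 0, "ax": -5, "ay": 0, "az": 0}, {"grip": 2.6, "tx": 0, "ty": 0, "tz": 0, "ax": -5, "ay": 0, "az": 0}, {"grip": 2.6, "tx": 0, "ty": 0, "tz": 0, "ax": -5, "ay": 0, "az": 0}, {"grip": 2.6, "tx": -2.2, "ty": 1.2, "tz": 0, "ax": 0, "ay": 0, "az": 0}, {"grip": 2.6, "tx": -2.2, "ty": 1.2, "tz": 0, "ax": 0, "ay": 0, "az": 0}, {"grip": 2.6, "tx": 0, "ty": 0, "tz": 2.2, "ax": 0, "ay": 0, "az": 0}, {"grip": 2.6, "tx": 0, "ty": 0, "tz": 2.2, "ax": 0, "ay": 0, "az": 0}, {"grip": 2.6, "tx": 0, "ty": 0, "tz": 0, "ax": 0, "ay": 0, "az": 0}])

```text
time: 3.68
tool_pos: [544.2, -238.0, 190.2]
tcp_rot: [165.3, -0.2, 84.3]
ft_force: [-1.4, 0.9, -1.6]
finger_gap: 26.0
```

```bash
cat > go.py <<'E'
import sys
from h import *
# python go.py x y z [tilt yaw] : tool-frame delta
def delta(tgt,Rt=None):
    s=sense();R0=R.from_euler('xyz',s['tcp_rot'],degrees=True)
    d=R0.inv().apply(np.array(tgt)-s['tool_pos'])/10
    r=(R0.inv()*Rt).as_rotvec(degrees=True) if Rt is not None else None
    print('time',round(s['time'],2),'pos',s['tool_pos'].round(1),'rot',s['tcp_rot'].round(1),'F',s['ft_force'].round(1),'gap',round(s['finger_gap'],1),'J',s['joint_pos'].round(0))
    print('shift cm',d.round(2),'turn',None if r is None else r.round(1))
def tilt(yawx,t): # tool y horizontally along yawx (deg), tilted t deg so fingers point along yawx
    return R.from_euler('z',yawx,degrees=True)*R.from_euler('y',-t,degrees=True)*R.from_matrix(np.array([[0,1,0],[1,0,0],[0,0,-1.]]))
if __name__=='__main__':
    a=list(map(float,sys.argv[1:]));delta(a[:3],tilt(a[3],a[4]) if len(a)>3 else None)
E
python3 go.py 562 -245.5 134 -5.9 15; python3 look.py wrist w3;python3 look.py side s3; python3 -c "
from h import *
T=np.load('w3.npy');p=np.load('wide.npy')
pts=W(p,[[-41,37.5,130],[-41,-37.5,130],[-6,32,130],[-6,78,135],[-6,-78,135]],p[3])
draw('pics/w3.png','pics/w3d.png',wproj(pts,T),250,100,300,250,2)
draw('pics/s3.png','pics/s3d.png',proj('side',pts),290,60,120,120,5)"
```

```text
time 3.68 pos [ 544.2 -238.   190.2] rot [165.3  -0.2  84.3] F [-1.4  0.9 -1.6] gap 26.0 J [-33.  -5. 104.   7.  69. -29.]
shift cm [-0.59  0.36  5.9 ] turn [-0.3 -0.2  0.1]
3.6833 [ 544.2 -238.   190.2] [165.33  -0.19  84.29] [-1.4  0.9 -1.6] 26.0112605674785 [-32.8  -5.2 103.7   7.3  68.6 -28.9]
3.7333 [ 544.5 -238.2  192.1] [ 1.6528e+02 -1.6000e-01  8.4300e+01] [-0.5  0.9  0. ] 25.96628962413748 [-32.8  -5.3 103.6   7.3  68.8 -28.9]
```

View pics/w3d.png

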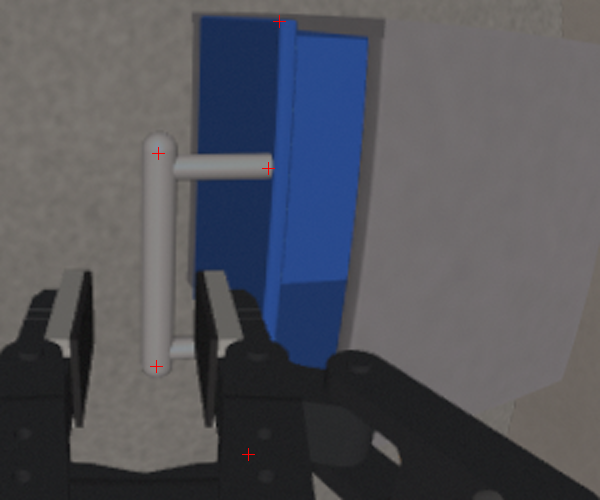

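View pics/s3d.png

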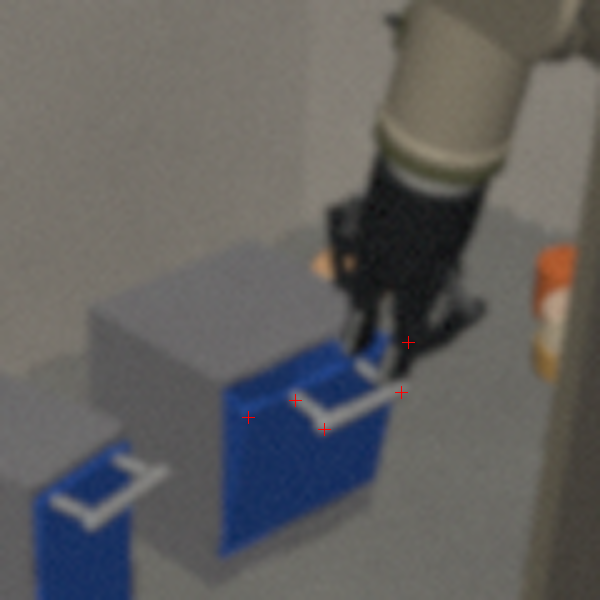

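Call:
step_arm(plan=[{"grip": 2.6, "tx": -0.5, "ty": 0.3, "tz": 0, "ax": 0, "ay": 0, "az": 0}, {"grip": 2.6, "tx": 0, "ty": 0, "tz": 2, "ax": 0, "ay": 0, "az": 0}, {"grip": 2.6, "tx": 0, "ty": 0, "tz": 2, "ax": 0, "ay": 0, "az": 0}, {"grip": 2.6, "tx": 0, "ty": 0, "tz": 1.8, "ax": 0, "ay": 0, "az": 0}, {"grip": 2.6, "tx": 0, "ty": 0, "tz": 0, "ax": 0, "ay": 0, "az": 0}])

```text
time: 4.2
tool_pos: [562.6, -246.4, 137.3]
tcp_rot: [165.2, -0.1, 84.3]
ft_force: [-0.0, 0.5, -0.6]
finger_gap: 25.9
```

```bash
python3 go.py 562 -245.5 134 -5.9 15; python3 look.py wrist w4;python3 look.py side s4; python3 -c "
from h import *
draw('pics/w4.png','pics/w4d.png',[],200,100,300,250,2)
draw('pics/s4.png','pics/s4d.png',[],290,60,120,120,5)"
```

```text
time 4.2 pos [ 562.6 -246.4  137.3] rot [ 1.652e+02 -1.000e-01  8.430e+01] F [-0.   0.5 -0.6] gap 25.9 J [-32.   0. 104.   8.  63. -29.]
shift cm [ 0.09 -0.15  0.31] turn [-0.2 -0.1  0.1]
4.2 [ 562.6 -246.4  137.3] [ 1.6518e+02 -9.0000e-02  8.4260e+01] [-0.   0.5 -0.6] 25.897417553002068 [-32.4   0.5 103.9   7.5  62.6 -29.4]
4.25 [ 562.9 -246.8  139.1] [ 1.6511e+02 -6.0000e-02  8.4260e+01] [ 0.2 -0.1  1. ] 26.061594169099187 [-32.4   0.4 103.8   7.5  62.7 -29.4]
```

View pics/w4d.png

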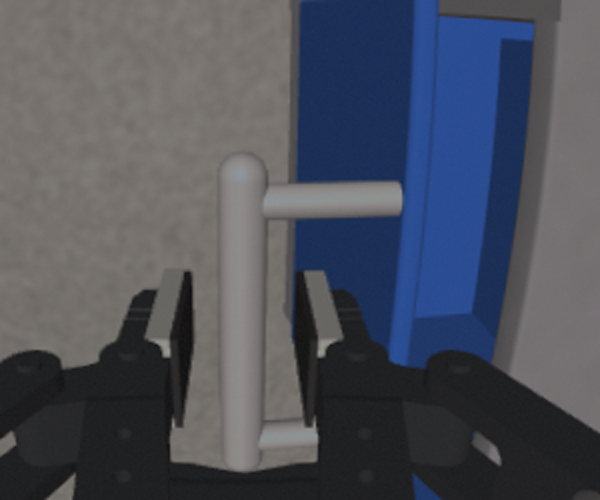

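View pics/s4d.png

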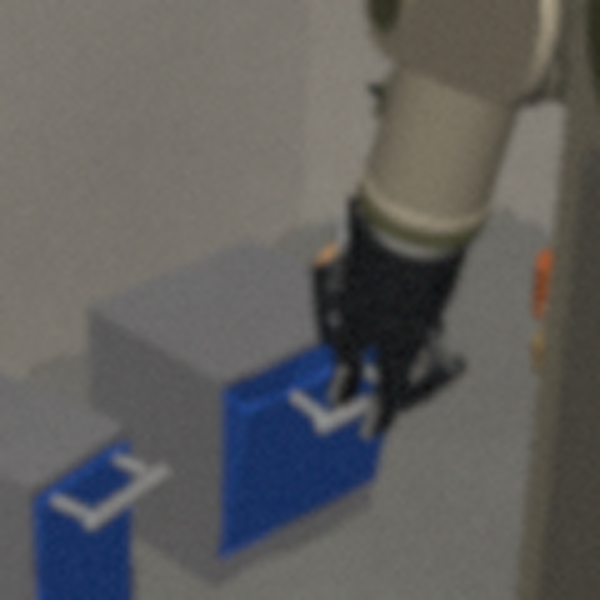

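Call:
step_arm(plan=[{"grip": 2.6, "tx": 0, "ty": 0, "tz": 0.3, "ax": 0, "ay": 0, "az": 0}, {"grip": 0.9, "tx": 0, "ty": 0, "tz": 0, "ax": 0, "ay": 0, "az": 0}, {"grip": 0.9, "tx": 0, "ty": 0, "tz": 0, "ax": 0, "ay": 0, "az": 0}, {"grip": 0.9, "tx": 0, "ty": 0, "tz": 0, "ax": 0, "ay": 0, "az": 0}, {"grip": 0.9, "tx": 0, "ty": 0, "tz": 0, "ax": 0, "ay": 0, "az": 0}], newtons=30)

```text
time: 4.72
tool_pos: [564.7, -247.9, 138.6]
tcp_rot: [164.9, 0.1, 84.2]
ft_force: [-3.3, 0.8, 6.5]
finger_gap: 9.8
```

```bash
python3 - <<'E'
from h import *
from go import tilt,delta
s=sense();print(s['tool_pos'],s['tcp_rot'],s['ft_force'],s['finger_gap'])
p=np.load('wide.npy')
R0=R.from_euler('xyz',s['tcp_rot'],degrees=True)
g=s['tool_pos']-18.7*R0.as_matrix()[:,2];print('grasp',g)
# refit theta from grasp
h=np.array([p[0],p[1],30]);e=np.array([np.cos(p[2]),np.sin(p[2]),0])
d=g-h;r0=np.hypot(41,130);print('r',np.hypot(d@e,d[2]),r0,'th',np.arctan2(-d@e,d[2])-np.arctan2(41,130))
# plan steps: rotate about hinge by 0.56+0.05
for n in (1,):
  th0=0.1516; P=s['tool_pos'];Rc=R0
  for k in range(8):
    dth=0.08
    rot=R.from_rotvec(-dth*np.array([-np.sin(p[2]),np.cos(p[2]),0]))
    P2=h+rot.apply(P-h);Rn=rot*Rc
    print((Rc.inv().apply(P2-P)/10).round(2),(Rc.inv()*Rn).as_rotvec(degrees=True).round(2),P2.round(1))
    P,Rc=P2,Rn
E
```

```text
[ 564.67170726 -247.93720365  138.58844287] [1.64894239e+02 5.72086790e-02 8.42151827e+01] [-3.3279412   0.83875456  6.47250088] 9.75228740211466
grasp [ 559.82509194 -247.42808126  156.64228219]
r 139.11471141895635 136.31214179228496 th 0.12117044289502488
[ 0.   -0.94  0.22] [-4.58 -0.01  0.  ] [ 556.2 -247.1  134. ]
[ 0.   -0.94  0.22] [-4.58 -0.01  0.  ] [ 548.1 -246.2  128.8]
[ 0.   -0.94  0.22] [-4.58 -0.01  0.  ] [ 540.5 -245.4  122.9]
[ 0.   -0.94  0.22] [-4.58 -0.01  0.  ] [ 533.4 -244.7  116.5]
[ 0.   -0.94  0.22] [-4.58 -0.01  0.  ] [ 526.7 -244.   109.5]
[ 0.   -0.94  0.22] [-4.58 -0.01  0.  ] [ 520.7 -243.4  102. ]
[ 0.   -0.94  0.22] [-4.58 -0.01  0.  ] [ 515.3 -242.8   94. ]
[ 0.   -0.94  0.22] [-4.58 -0.01  0.  ] [ 510.5 -242.3   85.6]
```

Call:
step_arm(plan=[{"grip": 0.9, "tx": 0, "ty": -0.47, "tz": 0.11, "ax": -2.3, "ay": 0, "az": 0}, {"grip": 0.9, "tx": 0, "ty": -0.47, "tz": 0.11, "ax": -2.3, "ay": 0, "az": 0}, {"grip": 0.9, "tx": 0, "ty": -0.47, "tz": 0.11, "ax": -2.3, "ay": 0, "az": 0}, {"grip": 0.9, "tx": 0, "ty": -0.47, "tz": 0.11, "ax": -2.3, "ay": 0, "az": 0}, {"grip": 0.9, "tx": 0, "ty": -0.47, "tz": 0.11, "ax": -2.3, "ay": 0, "az": 0}, {"grip": 0.9, "tx": 0, "ty": -0.47, "tz": 0.11, "ax": -2.3, "ay": 0, "az": 0}, {"grip": 0.9, "tx": 0, "ty": -0.47, "tz": 0.11, "ax": -2.3, "ay": 0, "az": 0}, {"grip": 0.9, "tx": 0, "ty": -0.47, "tz": 0.11, "ax": -2.3, "ay": 0, "az": 0}])

```text
time: 5.38
tool_pos: [534.1, -244.8, 116.1]
tcp_rot: [146.3, 0.1, 84.2]
ft_force: [-0.2, 5.6, 4.6]
finger_gap: 9.7
```

```bash
cat > th.py <<'E'
from h import *
s=sense();p=np.load('wide.npy')
R0=R.from_euler('xyz',s['tcp_rot'],degrees=True)
g=s['tool_pos']-18.7*R0.as_matrix()[:,2]
h=np.array([p[0],p[1],30]);e=np.array([np.cos(p[2]),np.sin(p[2]),0]);d=g-h
print(s['time'],'grasp',g.round(1),'r',np.hypot(d@e,d[2]),'th',np.arctan2(-d@e,d[2])-np.arctan2(41,130),'F',s['ft_force'].round(1),'M',s['wrist_torque'].round(2),s['finger_gap'])
E
python3 th.py
```

```text
5.3833 grasp [ 523.8 -243.7  131.7] r 138.33052447654723 th 0.43965071387648186 F [-0.2  5.6  4.6] M [ 0.68 -0.04  0.34] 9.749519564064151
```

Call:
step_arm(plan=[{"grip": 0.9, "tx": 0, "ty": -0.47, "tz": 0.11, "ax": -2.3, "ay": 0, "az": 0}, {"grip": 0.9, "tx": 0, "ty": -0.47, "tz": 0.11, "ax": -2.3, "ay": 0, "az": 0}, {"grip": 0.9, "tx": 0, "ty": -0.47, "tz": 0.11, "ax": -2.3, "ay": 0, "az": 0}, {"grip": 0.9, "tx": 0, "ty": -0.47, "tz": 0.11, "ax": -2.3, "ay": 0, "az": 0}, {"grip": 0.9, "tx": 0, "ty": -0.47, "tz": 0.11, "ax": -2.3, "ay": 0, "az": 0}, {"grip": 0.9, "tx": 0, "ty": -0.23, "tz": 0.06, "ax": -1.2, "ay": 0, "az": 0}])

```text
time: 5.88
tool_pos: [516.7, -242.9, 93.7]
tcp_rot: [133.7, 0.1, 84.2]
ft_force: [-10.9, 4.9, 10.0]
finger_gap: 9.8
```

```bash
python3 th.py
```

```text
5.8833 grasp [ 503.2 -241.6  106.6] r 137.7383424906285 th 0.6756268813272015 F [-10.9   4.9  10. ] M [0.43 0.43 0.41] 9.799218063019596
```

Call:
step_arm(plan=[{"grip": 0.9, "tx": 0, "ty": -0.23, "tz": 0.06, "ax": -1.2, "ay": 0, "az": 0}, {"grip": 0.9, "tx": 0, "ty": -0.23, "tz": 0.06, "ax": -1.2, "ay": 0, "az": 0}, {"grip": 0.9, "tx": 0, "ty": 0, "tz": 0, "ax": 0, "ay": 0, "az": 0}])

```text
time: 6.13
tool_pos: [516.7, -243.1, 93.1]
tcp_rot: [131.1, 0.1, 84.3]
ft_force: [-13.8, 11.1, 25.3]
finger_gap: 9.7
```

```bash
python3 th.py
```

```text
6.1333 grasp [ 502.7 -241.7  105.4] r 137.51304131809505 th 0.6849860203830493 F [-13.8  11.1  25.3] M [ 0.95 -1.18  1.29] 9.736214018230271
```

Call:
step_arm(plan=[{"grip": 2.4, "tx": 0, "ty": 0, "tz": 0, "ax": 0, "ay": 0, "az": 0}, {"grip": 2.4, "tx": 0, "ty": 0, "tz": 0, "ax": 0, "ay": 0, "az": 0}, {"grip": 2.4, "tx": 0, "ty": 0, "tz": 0, "ax": 0, "ay": 0, "az": 0}])

```text
time: 6.38
tool_pos: [514.9, -242.7, 89.5]
tcp_rot: [131.5, 0.0, 84.2]
ft_force: [0.2, 0.4, -0.7]
finger_gap: 23.9
```

```bash
python3 th.py;python3 look.py wrist w5;python3 look.py side s5; python3 -c "
from h import *
T=np.load('w5.npy');p=np.load('wide.npy')
pts=W(p,[[-41,37.5,130],[-41,-37.5,130],[-6,32,130],[-6,78,135],[-6,-78,135]],.7)
draw('pics/w5.png','pics/w5d.png',wproj(pts,T),200,100,300,250,2)
draw('pics/s5.png','pics/s5d.png',proj('side',pts),290,60,120,120,5)"
```

```text
6.3833 grasp [ 500.9 -241.3  101.9] r 137.14546712689602 th 0.7133914557503951 F [ 0.2  0.4 -0.7] M [0.03 0.35 0.07] 23.93675212524923
6.3833 [ 514.9 -242.7   89.5] [1.3148e+02 4.0000e-02 8.4220e+01] [ 0.2  0.4 -0.7] 23.93675212524923 [-50.6 -19.8 140.3  60.4  37.4 -87.8]
6.4333 [ 514.8 -242.5   89.2] [1.315e+02 2.000e-02 8.422e+01] [ 0.1  0.2 -0.3] 23.707378072968982 [-50.6 -19.8 140.3  60.4  37.4 -87.8]
```

View pics/w5d.png

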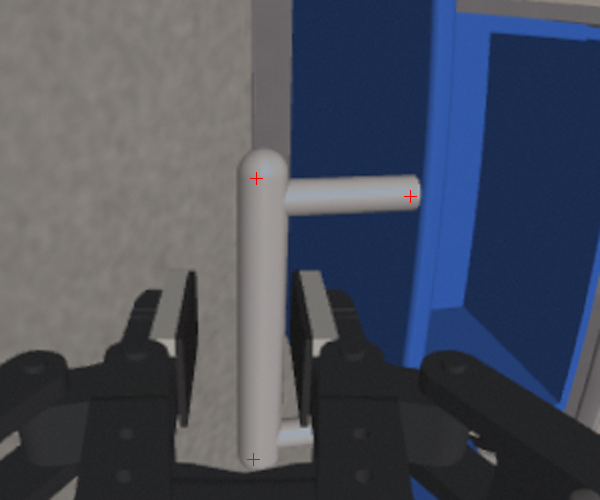

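View pics/s5d.png

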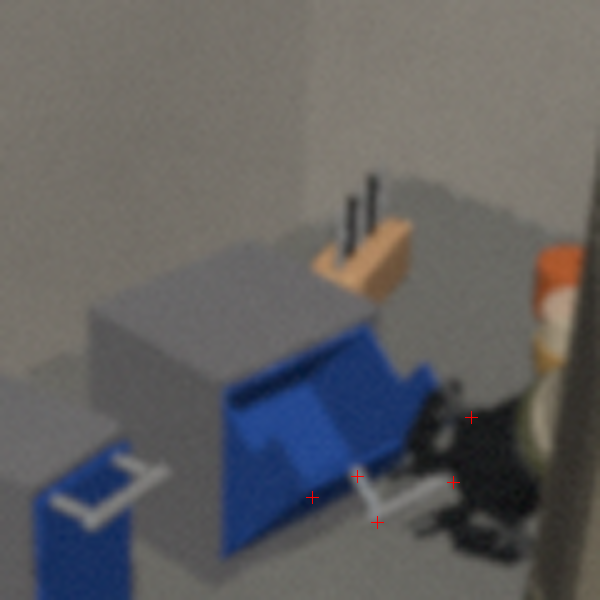

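Call:
step_arm(plan=[{"grip": 2.4, "tx": 0, "ty": 0, "tz": -1, "ax": 0, "ay": 0, "az": 0}, {"grip": 2.4, "tx": 0, "ty": 0, "tz": -1, "ax": 0, "ay": 0, "az": 0}])

```text
time: 6.65
tool_pos: [499.4, -240.3, 101.6]
tcp_rot: [131.6, -0.1, 84.2]
ft_force: [-0.0, -0.6, 0.4]
finger_gap: 23.6
```

```bash
python3 th.py; python3 go.py 535 -245 250 -5.9 0
```

```text
6.65 grasp [ 485.5 -238.9  114. ] r 156.7767703968461 th 0.6996654653937895 F [-0.  -0.6  0.4] M [0.07 0.35 0.02] 23.63279550958194
time 6.65 pos [ 499.4 -240.3  101.6] rot [ 1.316e+02 -1.000e-01  8.420e+01] F [-0.  -0.6  0.4] gap 23.6 J [-53. -25. 142.  57.  41. -85.]
shift cm [-0.09 13.48 -7.17] turn [48.4 -0.1  0.1]
```

Call:
step_arm(plan=[{"grip": 2.6, "tx": 0, "ty": 0.2, "tz": -0.7, "ax": 0, "ay": 0, "az": 0}, {"grip": 2.6, "tx": 0, "ty": 0.2, "tz": -0.5, "ax": 1, "ay": 0, "az": 0}])

```text
time: 6.82
tool_pos: [492.7, -239.8, 112.5]
tcp_rot: [132.6, -0.1, 84.2]
ft_force: [-0.0, 0.1, -0.3]
finger_gap: 26.5
```

```bash
python3 th.py; python3 go.py 535 -245 250 -5.9 0
```

```text
6.8167 grasp [ 479.  -238.4  125.2] r 168.39099045192216 th 0.6647177792304018 F [-0.   0.1 -0.3] M [ 0.03  0.33 -0.03] 26.490031154423086
time 6.82 pos [ 492.7 -239.8  112.5] rot [ 1.326e+02 -1.000e-01  8.420e+01] F [-0.   0.1 -0.3] gap 26.5 J [-53. -28. 142.  53.  43. -80.]
shift cm [-0.07 13.01 -6.16] turn [47.4 -0.1  0.1]
```

Call:
step_arm(plan=[{"grip": 2.6, "tx": 0, "ty": 2.2, "tz": -2, "ax": 0, "ay": 0, "az": 0}, {"grip": 2.6, "tx": 0, "ty": 2.2, "tz": -2, "ax": 0, "ay": 0, "az": 0}, {"grip": 3, "tx": 0, "ty": 1.5, "tz": -2, "ax": 6, "ay": 0, "az": 0}, {"grip": 3, "tx": 0, "ty": 1, "tz": -2, "ax": 7, "ay": 0, "az": 0}, {"grip": 3, "tx": 0, "ty": 0, "tz": -2, "ax": 7, "ay": 0, "az": 0}, {"grip": 3, "tx": 0, "ty": 0, "tz": -1, "ax": 7, "ay": 0, "az": 0}, {"grip": 3, "tx": 0, "ty": 0, "tz": 0, "ax": 7, "ay": 0, "az": 0}, {"grip": 3, "tx": 0, "ty": 0, "tz": 0, "ax": 7, "ay": 0, "az": 0}])

```text
time: 7.48
tool_pos: [468.9, -238.4, 244.5]
tcp_rot: [173.0, 0.2, 84.3]
ft_force: [0.9, 0.6, 0.5]
finger_gap: 30.1
```

```bash
cat scoop.npy >/dev/null; python3 go.py 535 250 200 39.2 0; python3 look.py side s6; python3 -c "
from h import *
p=np.load('wide.npy')
pts=W(p,[[-41,37.5,130],[-41,-37.5,130],[-6,32,130],[-6,78,135],[-6,-78,135]],.7)
draw('pics/s6.png','pics/s6d.png',proj('side',pts),290,60,120,120,5)"
```

```text
time 7.48 pos [ 468.9 -238.4  244.5] rot [173.    0.2  84.3] F [0.9 0.6 0.5] gap 30.1 J [-35. -11. 102.   3.  83. -29.]
shift cm [49.27  1.16  4.47] turn [  6.6   2.9 -44.9]
7.4833 [ 468.9 -238.4  244.5] [172.98   0.18  84.26] [0.9 0.6 0.5] 30.07179056356826 [-34.8 -11.  102.3   3.3  82.5 -29.3]
```

View pics/s6d.png

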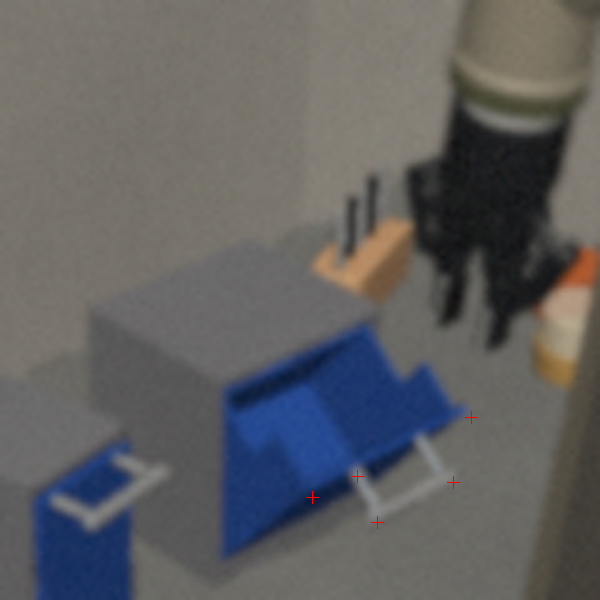

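Call:
step_arm(plan=[{"grip": 4.5, "tx": 3.5, "ty": 0, "tz": 0, "ax": 6.6, "ay": 0, "az": 0}, {"grip": 4.5, "tx": 4, "ty": 0.2, "tz": 0, "ax": 0, "ay": 0, "az": 0}, {"grip": 4.5, "tx": 4, "ty": 0.2, "tz": 0, "ax": 0, "ay": 0, "az": 0}, {"grip": 4.5, "tx": 4, "ty": 0.2, "tz": 0, "ax": 0, "ay": 0, "az": 0}, {"grip": 4.5, "tx": 4, "ty": 0.2, "tz": 0, "ax": 0, "ay": 0, "az": 0}, {"grip": 4.5, "tx": 4, "ty": 0.2, "tz": 0, "ax": 0, "ay": 0, "az": 0}, {"grip": 4.5, "tx": 4, "ty": 0.2, "tz": 0, "ax": 0, "ay": 0, "az": 0}, {"grip": 4.5, "tx": 4, "ty": 0.2, "tz": 0, "ax": 0, "ay": 0, "az": 0}])

```text
time: 8.2
tool_pos: [512.7, 76.9, 241.5]
tcp_rot: [179.5, -0.1, 84.3]
ft_force: [0.8, -1.4, 0.0]
finger_gap: 45.4
```

Call:
step_arm(plan=[{"grip": 4.5, "tx": 3, "ty": 0, "tz": 0, "ax": 0, "ay": 0, "az": -5}, {"grip": 4.5, "tx": 3, "ty": 0, "tz": 0, "ax": 0, "ay": 0, "az": -5}, {"grip": 4.5, "tx": 3, "ty": 0, "tz": 0, "ax": 0, "ay": 0, "az": -5}, {"grip": 4.5, "tx": 2, "ty": 0, "tz": 0, "ax": 0, "ay": 0, "az": -6}, {"grip": 4.5, "tx": 2, "ty": 0, "tz": 0, "ax": 0, "ay": 0, "az": -6}, {"grip": 4.5, "tx": 0, "ty": 0, "tz": 0, "ax": 0, "ay": 0, "az": -6}, {"grip": 4.5, "tx": 0, "ty": 0, "tz": 0, "ax": 0, "ay": 0, "az": -6}, {"grip": 4.5, "tx": 0, "ty": 0, "tz": 0, "ax": 0, "ay": 0, "az": -6}])

```text
time: 8.87
tool_pos: [505.0, 204.2, 241.2]
tcp_rot: [179.6, 0.3, 129.7]
ft_force: [0.3, 0.0, 0.2]
finger_gap: 44.8
```

```bash
python3 go.py 535 250 200 39.2 0; python3 look.py wrist w7; python3 -c "
from h import *
T=np.load('w7.npy');p=np.load('scoop.npy')
pts=S(p,[[107,37,0],[107,-37,0],[0,0,72],[9,37,25],[9,-37,25]])
q=wproj(pts,T);print(q)
draw('pics/w7.png','pics/w7d.png',q,100,0,400,300,2)"
```

```text
time 8.87 pos [505.  204.2 241.2] rot [179.6   0.3 129.7] F [0.3 0.  0.2] gap 44.8 J [ 17.  -2.  94.  -0.  88. -23.]
shift cm [1.63 5.21 4.14] turn [0.4 0.3 0.5]
8.8667 [505.  204.2 241.2] [179.63   0.28 129.71] [0.3 0.  0.2] 44.83604997297253 [ 16.7  -1.8  93.8  -0.1  87.5 -23. ]
[[276.75634026 179.30558257]
 [275.57288076 121.31303622]
 [370.5162508  161.84223899]
 [355.49894685 184.76634219]
 [357.44632346 122.9045353 ]]
```

View pics/w7d.png

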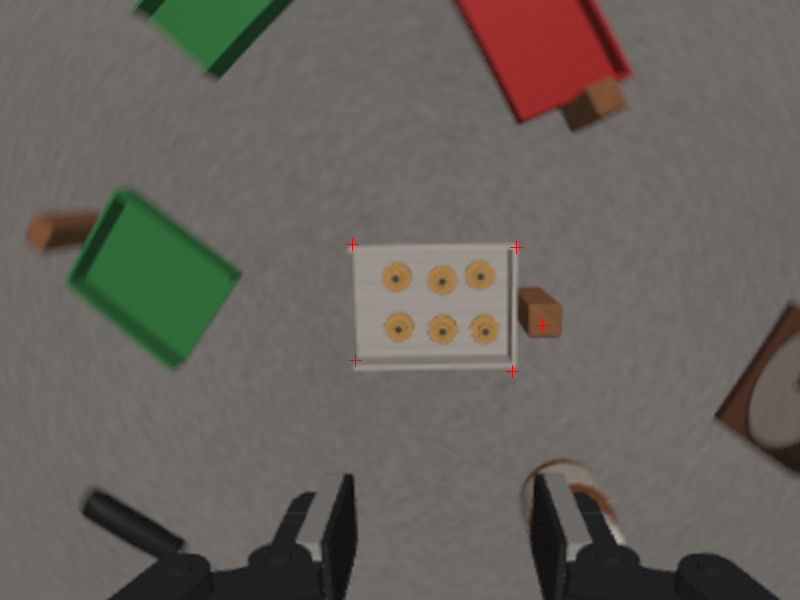

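Call:
step_arm(plan=[{"grip": 4.5, "tx": 0.8, "ty": 2.6, "tz": 0, "ax": 0.4, "ay": 0.3, "az": 0.5}, {"grip": 4.5, "tx": 0.8, "ty": 2.6, "tz": 0, "ax": 0, "ay": 0, "az": 0}, {"grip": 4.5, "tx": 0, "ty": 0, "tz": 3.5, "ax": 0, "ay": 0, "az": 0}, {"grip": 4.5, "tx": 0, "ty": 0, "tz": 3.5, "ax": 0, "ay": 0, "az": 0}, {"grip": 4.5, "tx": 0, "ty": 0, "tz": 3, "ax": 0, "ay": 0, "az": 0}, {"grip": 4.5, "tx": 0, "ty": 0, "tz": 2, "ax": 0, "ay": 0, "az": 0}, {"grip": 4.5, "tx": 0, "ty": 0, "tz": 0, "ax": 0, "ay": 0, "az": 0}, {"grip": 4.5, "tx": 0, "ty": 0, "tz": 0, "ax": 0, "ay": 0, "az": 0}])

```text
time: 9.58
tool_pos: [534.6, 248.2, 120.6]
tcp_rot: [-179.8, -0.1, 128.7]
ft_force: [0.5, -0.1, 1.0]
finger_gap: 45.3
```

```bash
python3 go.py 535 250 36 39.2 0; python3 look.py wrist w8; python3 -c "
from h import *
T=np.load('w8.npy');p=np.load('scoop.npy')
pts=S(p,[[107,37,0],[107,-37,0],[0,0,72],[9,37,25],[9,-37,25]])
q=wproj(pts,T);print(q)
draw('pics/w8.png','pics/w8d.png',q,150,100,350,250,2)"
```

```text
time 9.58 pos [534.6 248.2 120.6] rot [-1.798e+02 -1.000e-01  1.287e+02] F [ 0.5 -0.1  1. ] gap 45.3 J [ 20.  10.  94.  -0.  76. -19.]
shift cm [0.11 0.17 8.46] turn [-0.2 -0.1 -0.5]
9.5833 [534.6 248.2 120.6] [-1.7982e+02 -6.0000e-02  1.2873e+02] [ 0.5 -0.1  1. ] 45.33655784241807 [ 19.9  10.5  93.7  -0.   76.  -18.8]
[[211.46490997 227.55749181]
 [203.21020605 150.80512252]
 [322.66376159 218.24072902]
 [312.30514712 239.5993869 ]
 [310.65178501 151.87562033]]
```

View pics/w8d.png

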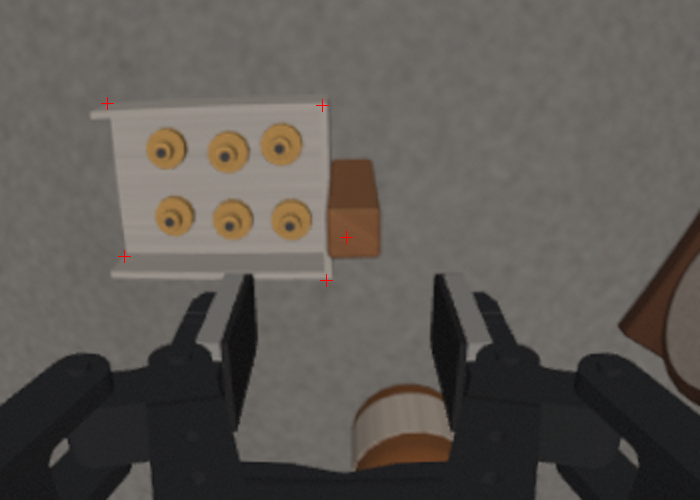

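Call:
step_arm(plan=[{"grip": 4.5, "tx": 0.2, "ty": 0.4, "tz": 2, "ax": 0, "ay": 0, "az": 0}, {"grip": 4.5, "tx": 0, "ty": 0, "tz": 2.5, "ax": 0, "ay": 0, "az": 0}, {"grip": 4.5, "tx": 0, "ty": 0, "tz": 2, "ax": 0, "ay": 0, "az": 0}, {"grip": 4.5, "tx": 0, "ty": 0, "tz": 1.7, "ax": 0, "ay": 0, "az": 0}, {"grip": 4.5, "tx": 0, "ty": 0, "tz": 0, "ax": 0, "ay": 0, "az": 0}, {"grip": 4.5, "tx": 0, "ty": 0, "tz": 0, "ax": 0, "ay": 0, "az": 0}])

```text
time: 10.13
tool_pos: [538.5, 253.0, 41.5]
tcp_rot: [179.9, 0.0, 128.8]
ft_force: [0.4, -0.2, 0.8]
finger_gap: 45.0
```

```bash
python3 go.py 535 250 36 39.2 0; python3 look.py wrist w9; python3 look.py top t9;python3 -c "
from h import *
T=np.load('w9.npy');p=np.load('scoop.npy')
draw('pics/w9.png','pics/w9d.png',[],100,100,350,250,2)"
```

```text
time 10.13 pos [538.5 253.   41.5] rot [179.9   0.  128.8] F [ 0.4 -0.2  0.8] gap 45.0 J [ 20.  16.  96.  -0.  68. -19.]
shift cm [-0.02 -0.46  0.55] turn [ 0.1  0.  -0.4]
10.1333 [538.5 253.   41.5] [1.7993e+02 4.0000e-02 1.2879e+02] [ 0.4 -0.2  0.8] 44.98451616593874 [ 20.2  16.2  96.   -0.   67.7 -18.5]
10.1833 [539.3 253.3  42.6] [1.7983e+02 7.0000e-02 1.2880e+02] [0.5 0.4 1. ] 45.21332731221239 [ 20.2  16.2  95.9  -0.   67.7 -18.6]
```

View pics/w9d.png

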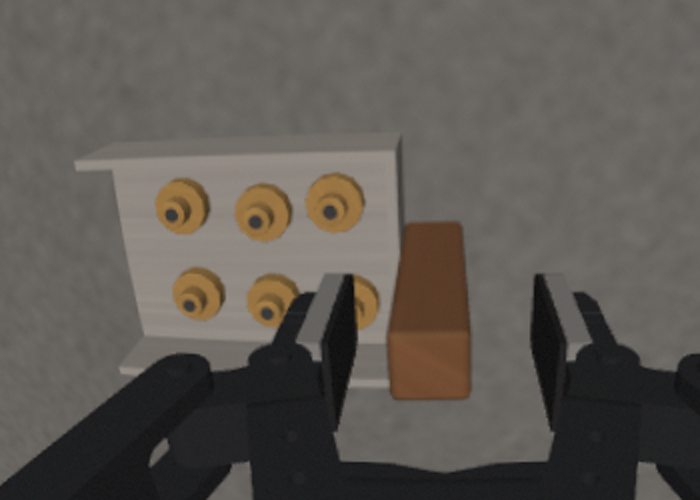

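View pics/t9.png

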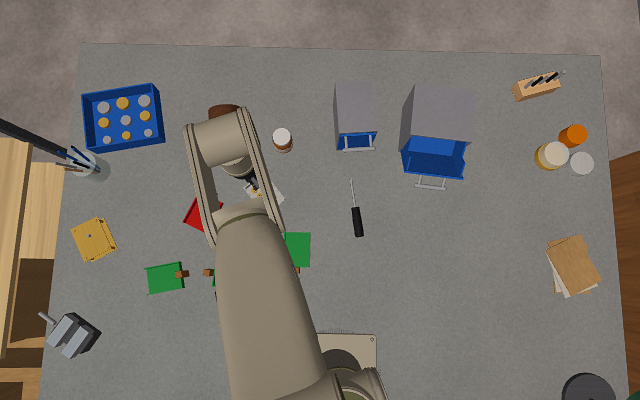

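Call:
step_arm(plan=[{"grip": 4.5, "tx": 0, "ty": -0.3, "tz": 0.5, "ax": 0, "ay": 0, "az": 0}, {"grip": 4.5, "tx": 0, "ty": 0, "tz": 0, "ax": 0, "ay": 0, "az": 0}, {"grip": 1.6, "tx": 0, "ty": 0, "tz": 0, "ax": 0, "ay": 0, "az": 0}, {"grip": 1.6, "tx": 0, "ty": 0, "tz": 0, "ax": 0, "ay": 0, "az": 0}, {"grip": 1.6, "tx": 0, "ty": 0, "tz": 0, "ax": 0, "ay": 0, "az": 0}, {"grip": 1.6, "tx": 0, "ty": 0, "tz": 0, "ax": 0, "ay": 0, "az": 0}, {"grip": 1.6, "tx": 0, "ty": 0, "tz": 0, "ax": 0, "ay": 0, "az": 0}], newtons=60)

```text
time: 10.82
tool_pos: [535.8, 251.0, 35.7]
tcp_rot: [180.0, 0.0, 128.8]
ft_force: [-1.0, -1.4, 4.0]
finger_gap: 17.6
```

```bash
python3 go.py 535 250 36 39.2 0; python3 look.py wrist w10; python3 look.py top t10;python3 -c "
from h import *
p=np.load('wide.npy')
draw('pics/w10.png','pics/w10d.png',[],100,100,350,250,2)
pts=np.vstack([W(p,[[-41,37.5,130],[-41,-37.5,130],[-6,78,135],[-6,-78,135],[-6,-78,0],[-6,78,0]],.7),W(p,[[0,80,146],[0,-80,146]],0)])
draw('pics/t10.png','pics/t10d.png',proj('top',pts),390,70,100,130,5)
"
```

```text
time 10.82 pos [535.8 251.   35.7] rot [180.    0.  128.8] F [-1.  -1.4  4. ] gap 17.6 J [ 20.  16.  97.  -0.  67. -19.]
shift cm [-0.03 -0.12 -0.03] turn [ 0.   0.  -0.4]
10.8167 [535.8 251.   35.7] [1.7996e+02 4.0000e-02 1.2883e+02] [-1.  -1.4  4. ] 17.617582223255408 [ 20.2  16.2  96.6  -0.   67.1 -18.7]
10.8667 [535.7 251.   35.6] [1.7996e+02 3.0000e-02 1.2883e+02] [-0.7  0.3  5.2] 17.32539231225285 [ 20.2  16.2  96.6  -0.   67.1 -18.7]
```

View pics/w10d.png

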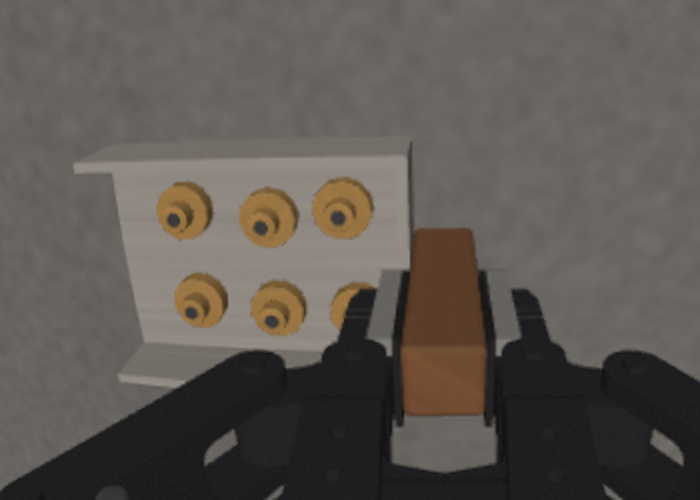

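View pics/t10d.png

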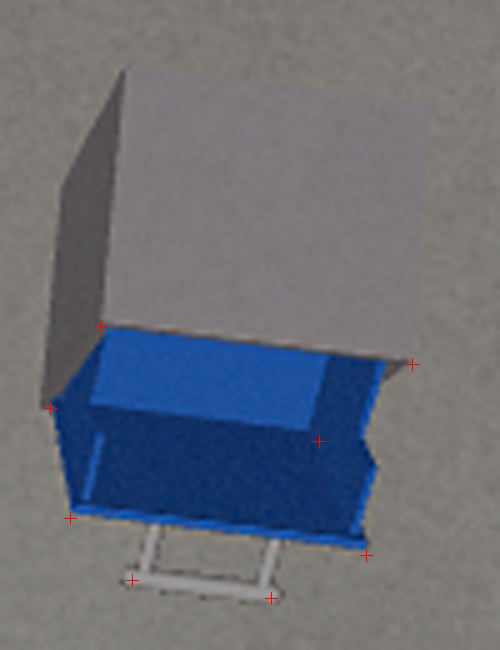

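Call:
step_arm(plan=[{"grip": 1.6, "tx": 0, "ty": 0, "tz": -0.5, "ax": 0, "ay": 0, "az": 0}, {"grip": 1.6, "tx": 0, "ty": 0, "tz": -1, "ax": 0, "ay": 0, "az": 0}, {"grip": 1.6, "tx": 0, "ty": 0, "tz": -2, "ax": 0, "ay": 0, "az": 0}, {"grip": 1.6, "tx": 0, "ty": 0, "tz": -2.5, "ax": 0, "ay": 0, "az": 0}, {"grip": 1.6, "tx": 0, "ty": 0, "tz": -3, "ax": 0, "ay": 0, "az": 0}, {"grip": 1.6, "tx": 0, "ty": 0, "tz": -3, "ax": 0, "ay": 0, "az": 0}, {"grip": 1.6, "tx": 0, "ty": 0, "tz": -2, "ax": 0, "ay": 0, "az": 0}, {"grip": 1.6, "tx": 0, "ty": 0, "tz": -1, "ax": 0, "ay": 0, "az": 0}])

```text
time: 11.58
tool_pos: [536.8, 251.5, 189.5]
tcp_rot: [179.7, 0.1, 128.8]
ft_force: [0.9, 0.5, -1.7]
finger_gap: 17.2
```

```bash
python3 look.py side s11; python3 -c "
from h import *
draw('pics/s11.png','pics/s11d.png',[],180,120,200,150,4)
"
```

```text
11.5833 [536.8 251.5 189.5] [1.7971e+02 1.1000e-01 1.2883e+02] [ 0.9  0.5 -1.7] 17.235422199842187 [ 20.2   7.3  89.8  -0.   82.6 -18.7]
```

View pics/s11d.png

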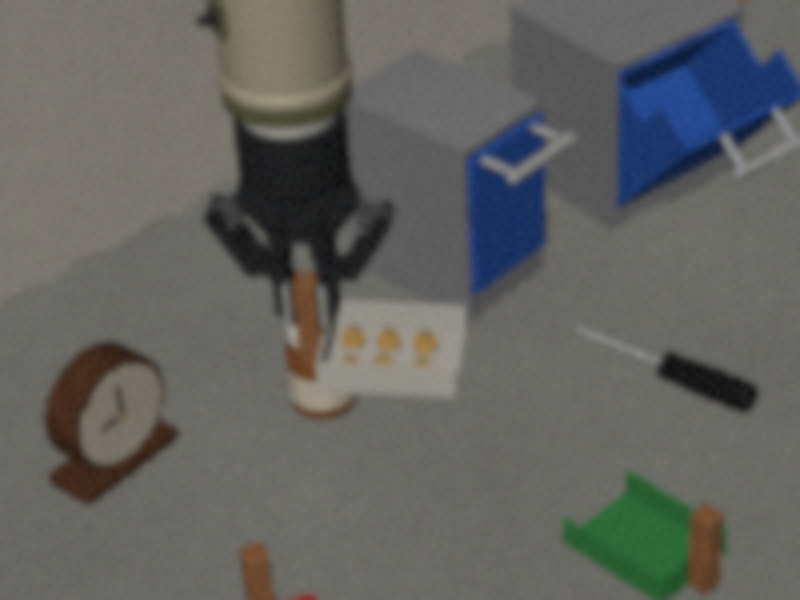

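Call:
step_arm(plan=[{"grip": 1.6, "tx": 0, "ty": 0, "tz": -1, "ax": 0, "ay": 0, "az": 2}, {"grip": 1.6, "tx": 0, "ty": 0, "tz": -1, "ax": 0, "ay": 0, "az": 4}, {"grip": 1.6, "tx": 0, "ty": 0, "tz": -1, "ax": 0, "ay": 0, "az": 5}, {"grip": 1.6, "tx": 0, "ty": 0, "tz": -1, "ax": 0, "ay": 0, "az": 5}, {"grip": 1.6, "tx": 0, "ty": 0, "tz": -1, "ax": 0, "ay": 0, "az": 5}, {"grip": 1.6, "tx": 0, "ty": 0, "tz": -1, "ax": 0, "ay": 0, "az": 5}, {"grip": 1.6, "tx": 0, "ty": 0, "tz": -1, "ax": 0, "ay": 0, "az": 5}, {"grip": 1.6, "tx": 0, "ty": 0, "tz": -1, "ax": 0, "ay": 0, "az": 5}])

```text
time: 12.3
tool_pos: [534.5, 250.7, 263.4]
tcp_rot: [-179.8, 0.1, 92.6]
ft_force: [0.3, 0.1, -1.4]
finger_gap: 16.8
```

Call:
step_arm(plan=[{"grip": 1.6, "tx": 0, "ty": 0, "tz": 0, "ax": 0, "ay": 0, "az": 5}, {"grip": 1.6, "tx": 0, "ty": 0, "tz": 0, "ax": 0, "ay": 0, "az": 3}, {"grip": 1.6, "tx": 0, "ty": 0, "tz": 0, "ax": 2, "ay": 0, "az": 0.7}, {"grip": 1.6, "tx": 0, "ty": 0, "tz": 0, "ax": 2, "ay": 0, "az": 0}, {"grip": 1.6, "tx": 0, "ty": 0, "tz": 0, "ax": 2, "ay": 0, "az": 0}, {"grip": 1.6, "tx": 0, "ty": 0, "tz": 0, "ax": 0, "ay": 0, "az": 0}])

```text
time: 12.8
tool_pos: [535.0, 250.3, 262.5]
tcp_rot: [-173.7, 0.1, 84.1]
ft_force: [0.1, 0.2, -3.1]
finger_gap: 17.4
```

```bash
python3 - <<'E'
from h import *
from go import *
p=np.load('wide.npy')
lip_t=np.array([0,-107,32.7])
h=np.array([p[0],p[1],0]);e=np.array([np.cos(p[2]),np.sin(p[2]),0])
yd=np.degrees(p[2])
for t in (-6,0,15,30,45,55):
    lip=h-32*e+np.array([0,0,188])
    Rt=tilt(yd,t);print(t,'TCP',(lip-Rt.apply(lip_t)).round(1))
Rt=tilt(yd,-6);delta(h-32*e+np.array([0,0,190])-Rt.apply(lip_t),Rt)
E
```

```text
-6 TCP [ 694.7 -259.3  209.3]
0 TCP [ 691.9 -259.   220.7]
15 TCP [ 679.9 -257.8  247.3]
30 TCP [ 661.4 -255.9  269.8]
45 TCP [ 637.7 -253.4  286.8]
55 TCP [ 619.9 -251.6  294.4]
time 12.8 pos [535.  250.3 262.5] rot [-1.737e+02  1.000e-01  8.410e+01] F [ 0.1  0.2 -3.1] gap 17.4 J [19. 11. 79.  2. 96. 25.]
shift cm [-49.04  21.58   2.89] turn [-0.3  0.1 -0. ]
```

Call:
step_arm(plan=[{"grip": 1.6, "tx": -1, "ty": 0.45, "tz": -0.1, "ax": 0, "ay": 0, "az": 0}, {"grip": 1.6, "tx": -2, "ty": 0.9, "tz": -0.1, "ax": 0, "ay": 0, "az": 0}, {"grip": 1.6, "tx": -3, "ty": 1.4, "tz": -0.15, "ax": 0, "ay": 0, "az": 0}, {"grip": 1.6, "tx": -3, "ty": 1.4, "tz": -0.15, "ax": 0, "ay": 0, "az": 0}, {"grip": 1.6, "tx": -3, "ty": 1.4, "tz": -0.15, "ax": 0, "ay": 0, "az": 0}, {"grip": 1.6, "tx": -3, "ty": 1.4, "tz": -0.15, "ax": 0, "ay": 0, "az": 0}, {"grip": 1.6, "tx": -3, "ty": 1.4, "tz": -0.15, "ax": 0, "ay": 0, "az": 0}, {"grip": 1.6, "tx": -3, "ty": 1.4, "tz": -0.15, "ax": 0, "ay": 0, "az": 0}])

```text
time: 13.47
tool_pos: [611.4, 29.8, 265.5]
tcp_rot: [-174.0, 0.1, 84.1]
ft_force: [0.4, 0.7, -2.0]
finger_gap: 17.3
```

Call:
step_arm(plan=[{"grip": 1.6, "tx": -3, "ty": 1.4, "tz": -0.15, "ax": 0, "ay": 0, "az": 0}, {"grip": 1.6, "tx": -3, "ty": 1.4, "tz": -0.15, "ax": 0, "ay": 0, "az": 0}, {"grip": 1.6, "tx": -3, "ty": 1.4, "tz": -0.15, "ax": 0, "ay": 0, "az": 0}, {"grip": 1.6, "tx": -3, "ty": 1.4, "tz": -0.15, "ax": 0, "ay": 0, "az": 0}, {"grip": 1.6, "tx": -3, "ty": 1.4, "tz": -0.15, "ax": 0, "ay": 0, "az": 0}, {"grip": 1.6, "tx": -3, "ty": 1.4, "tz": -0.15, "ax": 0, "ay": 0, "az": 0}, {"grip": 1.6, "tx": -2, "ty": 0.9, "tz": -0.1, "ax": 0, "ay": 0, "az": 0}, {"grip": 1.6, "tx": -1, "ty": 0.5, "tz": -0.1, "ax": 0, "ay": 0, "az": 0}])

```text
time: 14.13
tool_pos: [687.6, -191.2, 265.3]
tcp_rot: [-174.0, 0.1, 84.0]
ft_force: [0.4, -0.0, -3.3]
finger_gap: 17.3
```

```bash
cat > pour.py <<'E'
import sys
from h import *
from go import *
p=np.load('wide.npy');lip_t=np.array([0,-107,32.7])
h=np.array([p[0],p[1],0]);e=np.array([np.cos(p[2]),np.sin(p[2]),0]);yd=np.degrees(p[2])
s=sense();Rc=R.from_euler('xyz',s['tcp_rot'],degrees=True)
lip=s['tool_pos']+Rc.apply(lip_t);n=np.array([-e[1],e[0],0])
print('lip rel hinge: x',((lip-h)@e).round(1),'y',((lip-h)@n).round(1),'z',lip[2].round(1))
t,lx,lz=map(float,sys.argv[1:4]);Rt=tilt(yd,t)
delta(h+lx*e+np.array([0,0,lz])-Rt.apply(lip_t),Rt)
E
python3 pour.py -6 -18 192
```

```text
lip rel hinge: x -46.1 y 67.2 z 244.1
time 14.13 pos [ 687.6 -191.2  265.3] rot [-1.74e+02  1.00e-01  8.40e+01] F [ 0.4 -0.  -3.3] gap 17.3 J [-19.  31.  53.  -1. 102. -13.]
shift cm [-6.69  3.36  4.89] turn [-0.   0.1 -0.1]
```

Call:
step_arm(plan=[{"grip": 1.6, "tx": -1, "ty": 0.5, "tz": 0, "ax": 0, "ay": 0, "az": 0}, {"grip": 1.6, "tx": -1.8, "ty": 0.9, "tz": 0, "ax": 0, "ay": 0, "az": 0}, {"grip": 1.6, "tx": -1.8, "ty": 0.9, "tz": 0, "ax": 0, "ay": 0, "az": 0}, {"grip": 1.6, "tx": -1.3, "ty": 0.7, "tz": 0.5, "ax": 0, "ay": 0, "az": 0}, {"grip": 1.6, "tx": -0.8, "ty": 0.3, "tz": 1, "ax": 0, "ay": 0, "az": 0}, {"grip": 1.6, "tx": 0, "ty": 0, "tz": 1.5, "ax": 0, "ay": 0, "az": 0}, {"grip": 1.6, "tx": 0, "ty": 0, "tz": 1, "ax": 0, "ay": 0, "az": 0}, {"grip": 1.6, "tx": 0, "ty": 0, "tz": 0, "ax": 0, "ay": 0, "az": 0}])

```text
time: 14.8
tool_pos: [707.8, -255.8, 218.8]
tcp_rot: [-173.7, -0.1, 84.1]
ft_force: [-0.6, 0.3, -2.7]
finger_gap: 17.1
```

```bash
python3 pour.py -6 -18 192; python3 look.py wrist w12; python3 look.py side s12;python3 -c "
from h import *
draw('pics/s12.png','pics/s12d.png',[],250,40,180,140,4)
"
```

```text
lip rel hinge: x -19.5 y 4.8 z 198.1
time 14.8 pos [ 707.8 -255.8  218.8] rot [-1.737e+02 -1.000e-01  8.410e+01] F [-0.6  0.3 -2.7] gap 17.1 J [-23.  39.  47.  -2. 100. -17.]
shift cm [-0.49  0.2   0.52] turn [-0.3 -0.1  0.1]
14.8 [ 707.8 -255.8  218.8] [-1.7366e+02 -8.0000e-02  8.4130e+01] [-0.6  0.3 -2.7] 17.133976515128914 [-22.9  39.3  46.6  -1.8 100.1 -17.3]
14.85 [ 708.3 -255.7  220.7] [-1.7376e+02 -6.0000e-02  8.4150e+01] [ 0.2  0.7 -2.3] 18.02597092444817 [-22.9  39.3  46.5  -1.8 100.2 -17.3]
```

View pics/s12d.png

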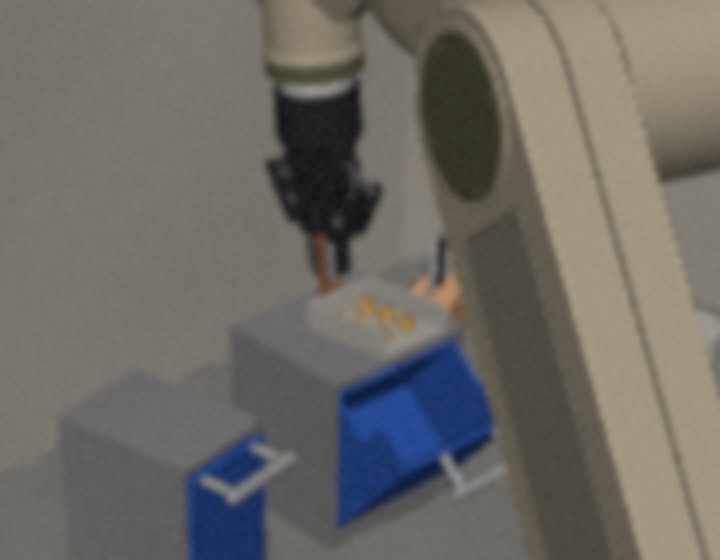

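View pics/w12.png

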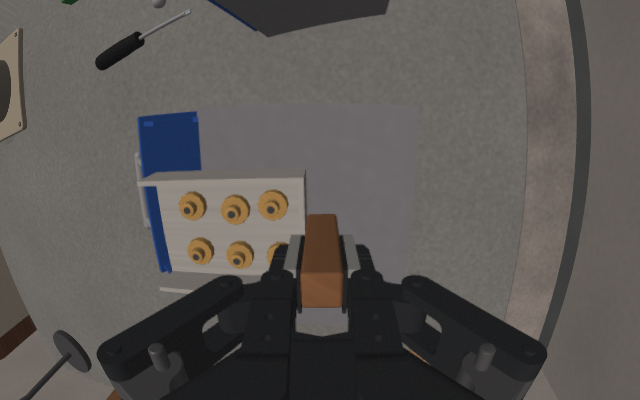

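Call:
step_arm(plan=[{"grip": 1.6, "tx": -0.2, "ty": -0.25, "tz": -0.74, "ax": -4, "ay": 0, "az": 0}, {"grip": 1.6, "tx": -0.2, "ty": -0.25, "tz": -0.74, "ax": -4, "ay": 0, "az": 0}, {"grip": 1.6, "tx": -0.1, "ty": -0.25, "tz": -0.74, "ax": -4, "ay": 0, "az": 0}, {"grip": 1.6, "tx": 0, "ty": -0.1, "tz": -0.3, "ax": -2, "ay": 0, "az": 0}])

```text
time: 15.23
tool_pos: [701.5, -260.8, 252.5]
tcp_rot: [171.6, 0.1, 84.1]
ft_force: [-0.9, -0.0, -1.3]
finger_gap: 17.4
```

```bash
python3 pour.py 10 -20 190; python3 look.py wrist w13; python3 look.py side s13;python3 -c "
from h import *
draw('pics/s13.png','pics/s13d.png',[],250,40,180,140,4)
draw('pics/w13.png','pics/w13d.png',[],100,80,300,240,2)
"
```

```text
lip rel hinge: x -16.3 y -1.0 z 204.4
time 15.23 pos [ 701.5 -260.8  252.5] rot [1.716e+02 1.000e-01 8.410e+01] F [-0.9 -0.  -1.3] gap 17.4 J [-26.  22.  66.   3.  84. -20.]
shift cm [ 0.08 -0.67  1.08] turn [-1.6  0.1  0.1]
15.2333 [ 701.5 -260.8  252.5] [1.7156e+02 1.3000e-01 8.4150e+01] [-0.9 -0.  -1.3] 17.361153576243186 [-25.7  22.3  66.2   2.7  83.6 -19.9]
15.2833 [ 701.2 -260.9  253.2] [1.7149e+02 1.4000e-01 8.4140e+01] [ 2.5 -1.4 -1.4] 17.266261733368307 [-25.7  22.1  66.3   2.8  83.6 -19.9]
```

View pics/s13d.png

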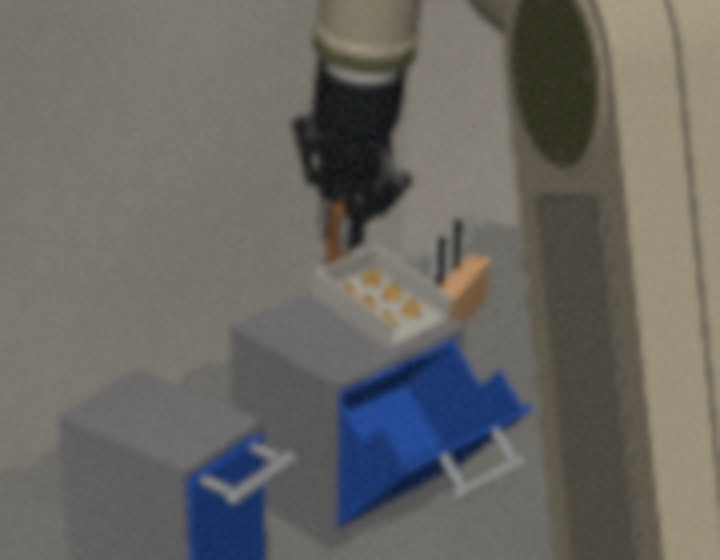

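View pics/w13d.png

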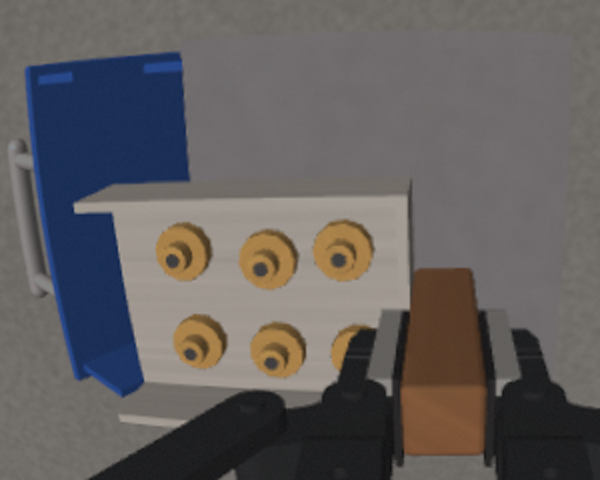

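```bash
python3 -c "
from h import *
p=np.load('wide.npy');T=np.load('w13.npy')
pts=np.vstack([W(p,[[-6,78,135],[-6,-78,135]],.7),W(p,[[0,80,146],[140,80,146]],0)])
draw('pics/w13.png','pics/w13e.png',wproj(pts,T),100,80,300,240,2)
"
```

```text
(no output)
```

View pics/w13e.png

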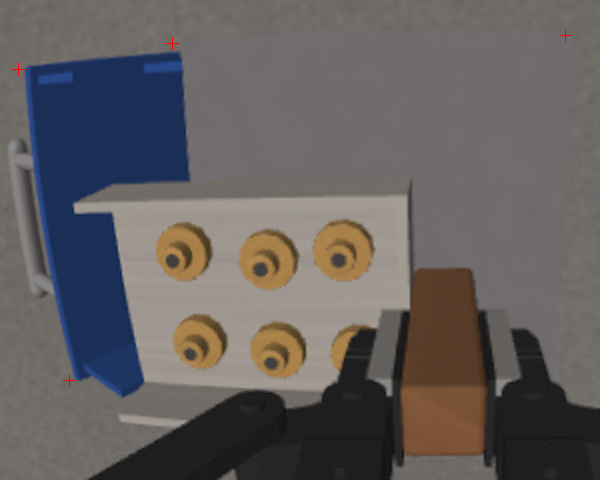

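Call:
step_arm(plan=[{"grip": 1.6, "tx": 0, "ty": -0.25, "tz": -0.32, "ax": -3, "ay": 0, "az": 0}, {"grip": 1.6, "tx": 0, "ty": -0.25, "tz": -0.32, "ax": -3, "ay": 0, "az": 0}, {"grip": 1.6, "tx": 0, "ty": -0.25, "tz": -0.32, "ax": -3, "ay": 0, "az": 0}, {"grip": 1.6, "tx": 0, "ty": -0.25, "tz": -0.32, "ax": -3, "ay": 0, "az": 0}])

```text
time: 15.67
tool_pos: [689.2, -258.9, 259.9]
tcp_rot: [159.9, 0.0, 84.2]
ft_force: [-0.3, 0.2, -2.1]
finger_gap: 17.1
```

```bash
python3 pour.py 22 -20 190; python3 look.py wrist w14; python3 -c "
from h import *
draw('pics/w14.png','pics/w14d.png',[],100,80,300,240,2)
"
```

```text
lip rel hinge: x -17.0 y -0.4 z 192.4
time 15.67 pos [ 689.2 -258.9  259.9] rot [159.9   0.   84.2] F [-0.3  0.2 -2.1] gap 17.1 J [-28.  10.  82.   8.  70. -24.]
shift cm [ 0.02 -0.48 -0.23] turn [-1.9  0.   0.1]
15.6667 [ 689.2 -258.9  259.9] [1.599e+02 5.000e-02 8.419e+01] [-0.3  0.2 -2.1] 17.143683368132073 [-28.3   9.7  82.1   8.   69.6 -24.1]
```

View pics/w14d.png

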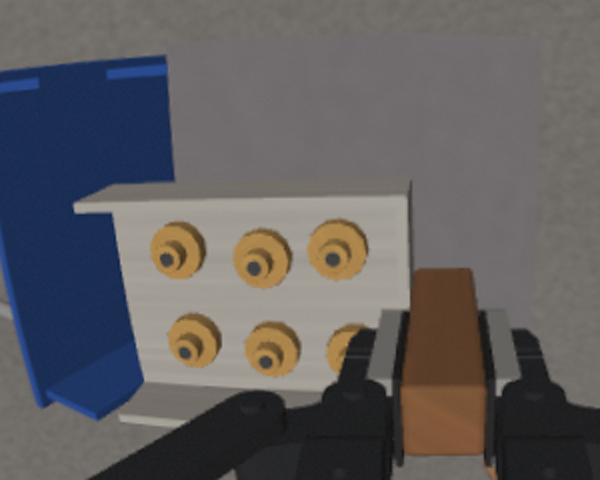

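Call:
step_arm(plan=[{"grip": 1.6, "tx": 0, "ty": -0.28, "tz": -0.46, "ax": -3, "ay": 0, "az": 0}, {"grip": 1.6, "tx": 0, "ty": -0.28, "tz": -0.46, "ax": -3, "ay": 0, "az": 0}, {"grip": 1.6, "tx": 0, "ty": -0.28, "tz": -0.46, "ax": -3, "ay": 0, "az": 0}, {"grip": 1.6, "tx": 0, "ty": -0.28, "tz": -0.46, "ax": -3, "ay": 0, "az": 0}, {"grip": 1.6, "tx": 0, "ty": 0, "tz": 0, "ax": 0, "ay": 0, "az": 0}])

```text
time: 16.13
tool_pos: [669.6, -256.7, 269.9]
tcp_rot: [148.1, -0.0, 84.2]
ft_force: [-0.9, 0.6, -2.7]
finger_gap: 17.1
```

```bash
python3 pour.py 34 -20 188; python3 look.py wrist w15; python3 -c "
from h import *
draw('pics/w15.png','pics/w15d.png',[],50,80,350,240,2)
"
```

```text
lip rel hinge: x -21.0 y -0.1 z 185.6
time 16.13 pos [ 669.6 -256.7  269.9] rot [148.1  -0.   84.2] F [-0.9  0.6 -2.7] gap 17.1 J [-32.  -2.  97.  16.  57. -31.]
shift cm [-0.    0.08 -0.54] turn [-2.1 -0.1  0.1]
16.1333 [ 669.6 -256.7  269.9] [ 1.481e+02 -4.000e-02  8.418e+01] [-0.9  0.6 -2.7] 17.109875495798875 [-31.9  -2.4  97.1  16.1  57.1 -31.5]
```

View pics/w15d.png

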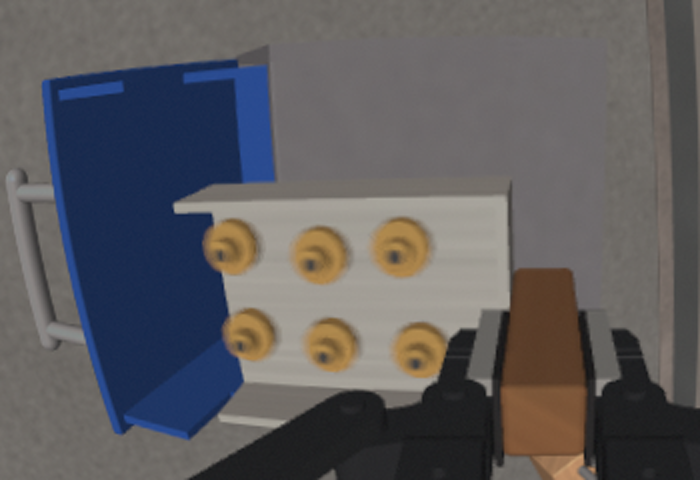

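Call:
step_arm(plan=[{"grip": 1.6, "tx": 0, "ty": 0, "tz": 0, "ax": 0, "ay": 0, "az": 0}, {"grip": 1.6, "tx": 0, "ty": 0, "tz": 0, "ax": 0, "ay": 0, "az": 0}, {"grip": 1.6, "tx": 0, "ty": -0.2, "tz": -0.5, "ax": -3, "ay": 0, "az": 0}, {"grip": 1.6, "tx": 0, "ty": -0.2, "tz": -0.5, "ax": -3, "ay": 0, "az": 0}, {"grip": 1.6, "tx": 0, "ty": -0.2, "tz": -0.5, "ax": -3, "ay": 0, "az": 0}, {"grip": 1.6, "tx": 0, "ty": 0, "tz": 0, "ax": 0, "ay": 0, "az": 0}])

```text
time: 16.68
tool_pos: [656.9, -255.7, 278.8]
tcp_rot: [139.0, -0.0, 84.2]
ft_force: [-1.9, 0.4, -1.9]
finger_gap: 17.2
```

```bash
python3 pour.py 42 -20 188; python3 look.py wrist w16; python3 look.py side s16;python3 -c "
from h import *
draw('pics/w16.png','pics/w16d.png',[],50,80,350,240,2)
draw('pics/s16.png','pics/s16d.png',[],250,40,180,140,4)
"
```

```text
lip rel hinge: x -19.5 y -0.3 z 184.0
time 16.68 pos [ 656.9 -255.7  278.8] rot [139.   -0.   84.2] F [-1.9  0.4 -1.9] gap 17.2 J [-35. -10. 107.  25.  49. -40.]
shift cm [ 0.03  0.17 -0.53] turn [-1.  -0.1  0. ]
16.6833 [ 656.9 -255.7  278.8] [ 1.3902e+02 -3.0000e-02  8.4160e+01] [-1.9  0.4 -1.9] 17.228208936415584 [-35.1 -10.3 107.2  25.2  48.9 -40.1]
16.7333 [ 657.3 -256.   279.5] [ 1.391e+02 -2.000e-02  8.413e+01] [ 0.2 -0.3 -1.6] 17.452662308035727 [-35.  -10.3 107.   25.   49.  -39.9]
```

View pics/w16d.png

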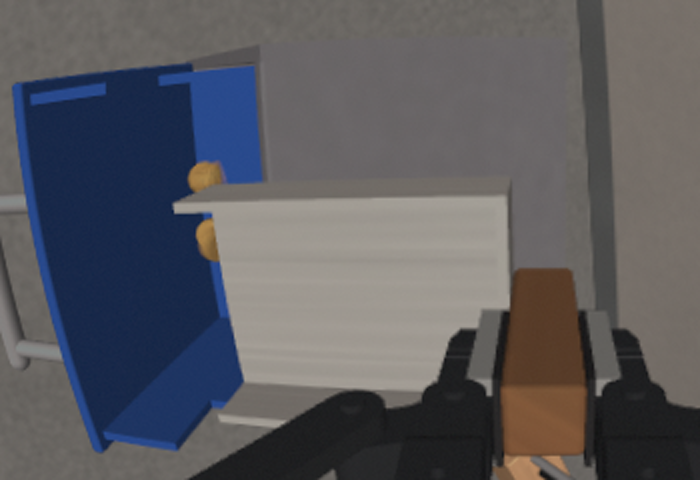

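View pics/s16d.png

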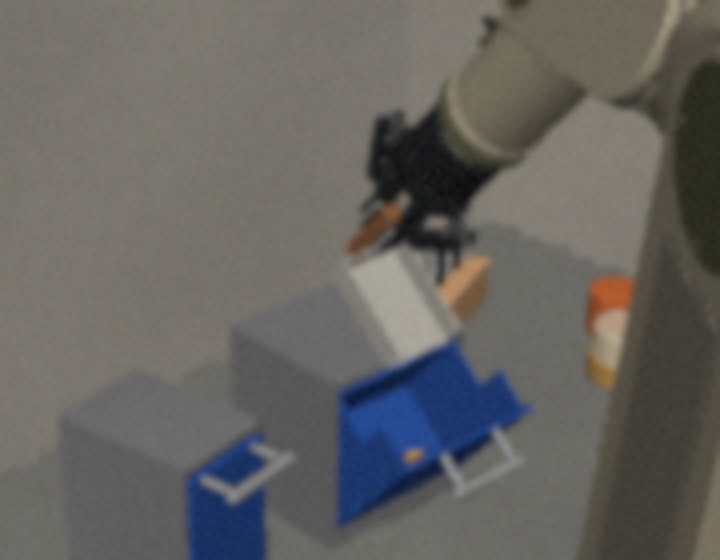

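Call:
step_arm(plan=[{"grip": 1.6, "tx": 0, "ty": 0.7, "tz": -0.8, "ax": 0, "ay": 0, "az": 0}, {"grip": 1.6, "tx": 0, "ty": 1.3, "tz": -1.5, "ax": 0, "ay": 0, "az": 0}, {"grip": 1.6, "tx": 0, "ty": 1.3, "tz": -1.5, "ax": 0, "ay": 0, "az": 0}, {"grip": 1.6, "tx": 0, "ty": 0, "tz": 0, "ax": 5, "ay": 0, "az": 0}, {"grip": 1.6, "tx": 0, "ty": 0, "tz": 0, "ax": 6, "ay": 0, "az": 0}, {"grip": 1.6, "tx": 0, "ty": 0, "tz": 0, "ax": 6, "ay": 0, "az": 0}, {"grip": 1.6, "tx": 0, "ty": 0, "tz": 0, "ax": 6, "ay": 0, "az": 0}, {"grip": 1.6, "tx": 0, "ty": 0, "tz": 0, "ax": 6, "ay": 0, "az": 0}])

```text
time: 17.45
tool_pos: [658.6, -256.9, 334.1]
tcp_rot: [168.1, 0.2, 84.0]
ft_force: [1.2, 0.7, -0.6]
finger_gap: 17.2
```

Call:
step_arm(plan=[{"grip": 1.6, "tx": 0, "ty": 0, "tz": 0, "ax": 6, "ay": 0, "az": 0}, {"grip": 1.6, "tx": 0.5, "ty": 0, "tz": 0, "ax": 6, "ay": 0, "az": 0}, {"grip": 1.6, "tx": 2, "ty": 0, "tz": 0, "ax": 0, "ay": 0, "az": 0}, {"grip": 1.6, "tx": 3, "ty": 0, "tz": 0, "ax": 0, "ay": 0, "az": 0}, {"grip": 1.6, "tx": 3, "ty": 0, "tz": 0, "ax": 0, "ay": 0, "az": 0}, {"grip": 1.6, "tx": 3, "ty": 0, "tz": 0, "ax": 0, "ay": 0, "az": 0}, {"grip": 1.6, "tx": 2, "ty": 0, "tz": 0, "ax": 0, "ay": 0, "az": 0}, {"grip": 1.6, "tx": 1, "ty": 0, "tz": 0, "ax": 0, "ay": 0, "az": 0}])

```text
time: 18.12
tool_pos: [673.9, -108.9, 332.0]
tcp_rot: [179.9, 0.1, 84.2]
ft_force: [0.3, 0.5, -1.9]
finger_gap: 17.1
```

```bash
python3 go.py 535 250 330 39.2 0; python3 look.py top t17; python3 look.py side s17;python3 -c "
from h import *
draw('pics/t17.png','pics/t17d.png',[],320,60,180,140,4)
draw('pics/s17.png','pics/s17d.png',[],240,40,190,150,4)
"
```

```text
time 18.12 pos [ 673.9 -108.9  332. ] rot [1.799e+02 1.000e-01 8.420e+01] F [ 0.3  0.5 -1.9] gap 17.1 J [-13.  20.  61.  -0.  99.  -8.]
shift cm [ 34.31 -17.43   0.13] turn [  0.1   0.1 -45. ]
18.1167 [ 673.9 -108.9  332. ] [1.7989e+02 7.0000e-02 8.4230e+01] [ 0.3  0.5 -1.9] 17.148242533544327 [-13.5  19.6  60.8  -0.1  99.4  -7.7]
18.1667 [ 673.9 -108.3  331.9] [1.7989e+02 4.0000e-02 8.4280e+01] [ 0.   1.  -0.9] 17.090393764127242 [-13.4  19.6  60.8  -0.   99.4  -7.7]
```

View pics/t17d.png

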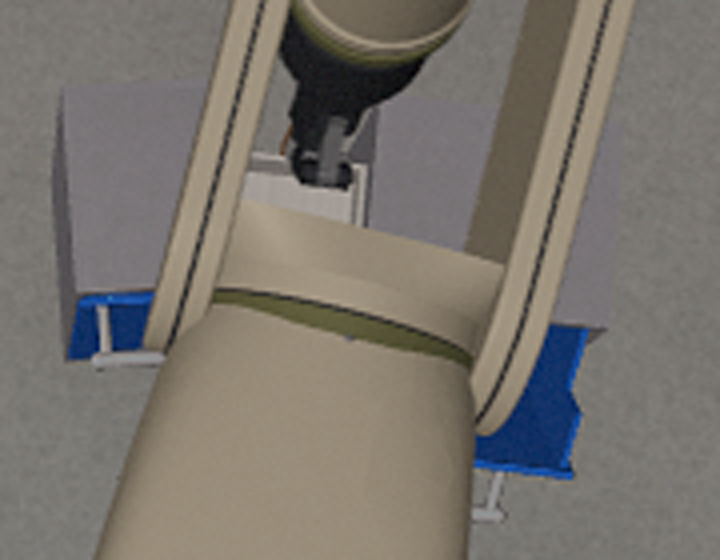

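View pics/s17d.png

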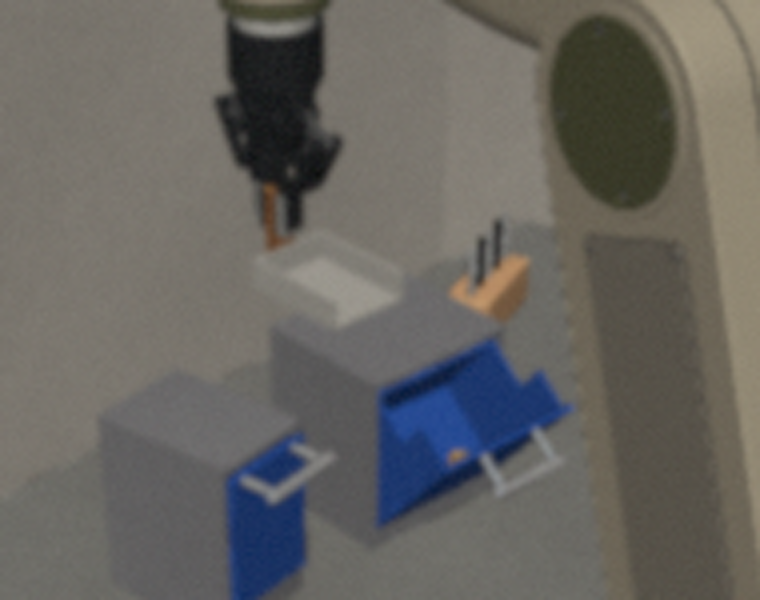

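Call:
step_arm(plan=[{"grip": 1.6, "tx": 2, "ty": -1, "tz": 0, "ax": 0, "ay": 0, "az": 0}, {"grip": 1.6, "tx": 3.4, "ty": -1.7, "tz": 0, "ax": 0, "ay": 0, "az": 0}, {"grip": 1.6, "tx": 3.4, "ty": -1.7, "tz": 0, "ax": 0, "ay": 0, "az": 0}, {"grip": 1.6, "tx": 3.4, "ty": -1.7, "tz": 0, "ax": 0, "ay": 0, "az": 0}, {"grip": 1.6, "tx": 3.4, "ty": -1.7, "tz": 0, "ax": 0, "ay": 0, "az": 0}, {"grip": 1.6, "tx": 3.4, "ty": -1.7, "tz": 0, "ax": 0, "ay": 0, "az": 0}, {"grip": 1.6, "tx": 3.4, "ty": -1.7, "tz": 0, "ax": 0, "ay": 0, "az": 0}, {"grip": 1.6, "tx": 3.4, "ty": -1.7, "tz": 0, "ax": 0, "ay": 0, "az": 0}])

```text
time: 18.88
tool_pos: [570.6, 157.6, 331.1]
tcp_rot: [179.9, 0.1, 84.0]
ft_force: [-0.5, 0.7, -1.3]
finger_gap: 17.2
```

Call:
step_arm(plan=[{"grip": 1.6, "tx": 3.4, "ty": -1.7, "tz": 0, "ax": 0, "ay": 0, "az": 0}, {"grip": 1.6, "tx": 3, "ty": -1.5, "tz": 0, "ax": 0, "ay": 0, "az": 0}, {"grip": 1.6, "tx": 1, "ty": -0.5, "tz": 1, "ax": 0, "ay": 0, "az": -3}, {"grip": 1.6, "tx": 0, "ty": 0, "tz": 1.5, "ax": 0, "ay": 0, "az": -6}, {"grip": 1.6, "tx": 0, "ty": 0, "tz": 1.5, "ax": 0, "ay": 0, "az": -6}, {"grip": 1.6, "tx": 0, "ty": 0, "tz": 1.5, "ax": 0, "ay": 0, "az": -6}, {"grip": 1.6, "tx": 0, "ty": 0, "tz": 1.5, "ax": 0, "ay": 0, "az": -6}, {"grip": 1.6, "tx": 0, "ty": 0, "tz": 1.5, "ax": 0, "ay": 0, "az": -6}])

```text
time: 19.55
tool_pos: [542.6, 233.7, 245.2]
tcp_rot: [180.0, 0.1, 117.3]
ft_force: [0.1, 1.2, -2.0]
finger_gap: 17.5
```

Call:
step_arm(plan=[{"grip": 1.6, "tx": 0, "ty": 0, "tz": 2, "ax": 0, "ay": 0, "az": -6}, {"grip": 1.6, "tx": 0, "ty": 0, "tz": 2, "ax": 0, "ay": 0, "az": -4}, {"grip": 1.6, "tx": 0, "ty": 0, "tz": 2, "ax": 0, "ay": 0, "az": -1.6}, {"grip": 1.6, "tx": 0, "ty": 0, "tz": 1, "ax": 0, "ay": 0, "az": 0}, {"grip": 1.6, "tx": 0, "ty": 0, "tz": 0, "ax": 0, "ay": 0, "az": 0}])

```text
time: 19.97
tool_pos: [540.5, 233.5, 172.4]
tcp_rot: [-179.7, -0.0, 128.6]
ft_force: [-1.1, -0.7, -1.9]
finger_gap: 17.3
```

```bash
python3 go.py 536 251 36 38.8 0; python3 look.py wrist w18; python3 look.py top t18
```

```text
time 19.97 pos [540.5 233.5 172.4] rot [-179.7   -0.   128.6] F [-1.1 -0.7 -1.9] gap 17.3 J [ 18.   8.  91.  -0.  81. -20.]
shift cm [ 1.65  0.8  13.64] turn [-0.3 -0.  -0.2]
19.9667 [540.5 233.5 172.4] [-1.7972e+02 -2.0000e-02  1.2856e+02] [-1.1 -0.7 -1.9] 17.332932765748595 [ 18.4   8.   90.9  -0.1  81.4 -20.1]
20.0167 [541.3 234.  174.3] [-1.7985e+02  1.0000e-02  1.2857e+02] [-0.2  0.6 -1.1] 17.385752205467263 [ 18.4   7.9  90.8  -0.1  81.4 -20.1]
```

View pics/w18.png

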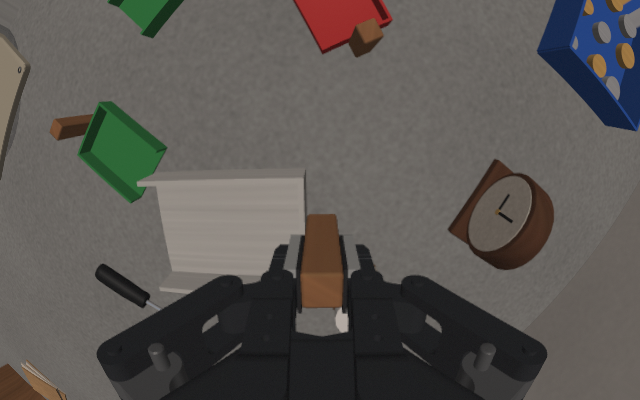

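View pics/t18.png

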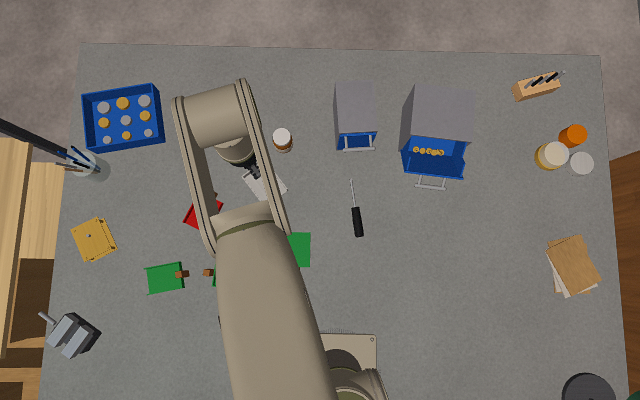

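Call:
step_arm(plan=[{"grip": 1.6, "tx": 0.8, "ty": 0.4, "tz": 1.5, "ax": 0, "ay": 0, "az": 0}, {"grip": 1.6, "tx": 0.8, "ty": 0.4, "tz": 2.5, "ax": 0, "ay": 0, "az": 0}, {"grip": 1.6, "tx": 0, "ty": 0, "tz": 2.5, "ax": 0, "ay": 0, "az": 0}, {"grip": 1.6, "tx": 0, "ty": 0, "tz": 2.5, "ax": 0, "ay": 0, "az": 0}, {"grip": 1.6, "tx": 0, "ty": 0, "tz": 2, "ax": 0, "ay": 0, "az": 0}, {"grip": 1.6, "tx": 0, "ty": 0, "tz": 1.2, "ax": 0, "ay": 0, "az": 0}, {"grip": 1.6, "tx": 0, "ty": 0, "tz": 0, "ax": 0, "ay": 0, "az": 0}, {"grip": 1.6, "tx": 0, "ty": 0, "tz": 0, "ax": 0, "ay": 0, "az": 0}])

```text
time: 20.73
tool_pos: [538.2, 252.7, 54.2]
tcp_rot: [180.0, 0.0, 128.7]
ft_force: [0.2, -0.3, -1.3]
finger_gap: 17.4
```

```bash
python3 go.py 536 251 36 38.8 0; python3 -c "
from h import *
draw('pics/t18.png','pics/t18d.png',[],395,75,90,120,5)"; python3 look.py side s19; python3 -c "
from h import *
draw('pics/s19.png','pics/s19d.png',[],200,150,200,150,4)"
```

```text
time 20.73 pos [538.2 252.7  54.2] rot [180.    0.  128.7] F [ 0.2 -0.3 -1.3] gap 17.4 J [ 20.  15.  96.  -0.  69. -18.]
shift cm [ 0.01 -0.28  1.82] turn [ 0.   0.  -0.1]
20.7333 [538.2 252.7  54.2] [1.7997e+02 5.0000e-02 1.2870e+02] [ 0.2 -0.3 -1.3] 17.357220285609824 [ 20.2  15.3  95.6  -0.   69.  -18.5]
```

View pics/t18d.png

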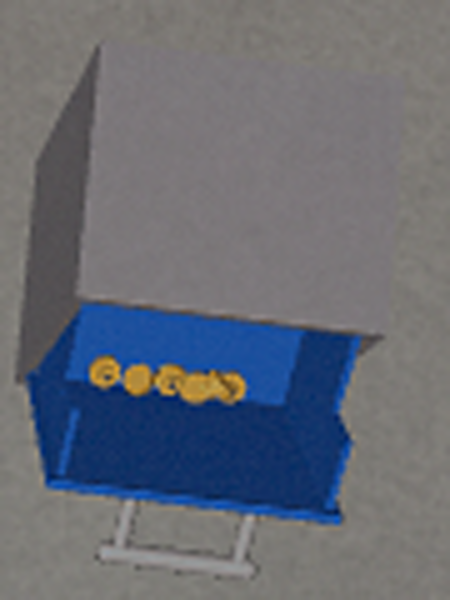

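View pics/s19d.png

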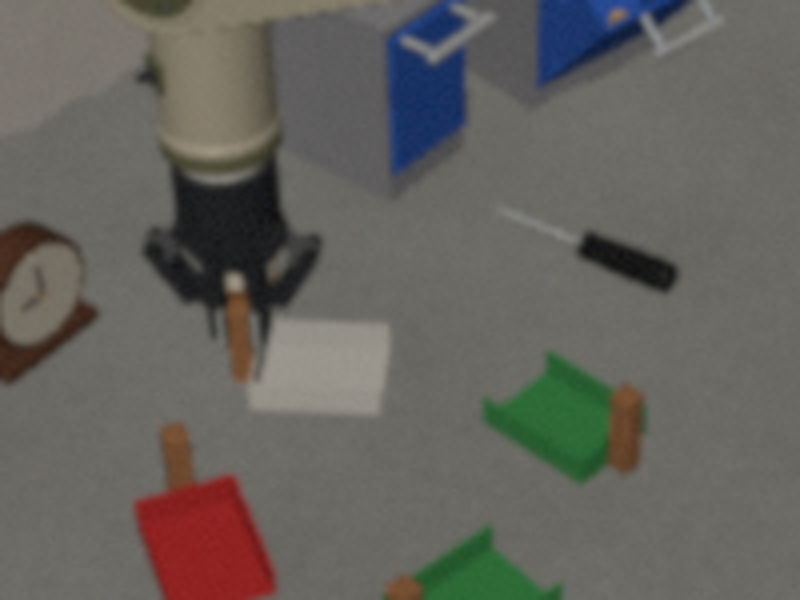

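Call:
step_arm(plan=[{"grip": 1.6, "tx": 0, "ty": -0.2, "tz": 0.6, "ax": 0, "ay": 0, "az": 0}, {"grip": 1.6, "tx": 0, "ty": 0, "tz": 0.4, "ax": 0, "ay": 0, "az": 0}, {"grip": 1.6, "tx": 0, "ty": 0, "tz": 0.3, "ax": 0, "ay": 0, "az": 0}, {"grip": 1.6, "tx": 0, "ty": 0, "tz": 0.15, "ax": 0, "ay": 0, "az": 0}, {"grip": 1.6, "tx": 0, "ty": 0, "tz": 0.1, "ax": 0, "ay": 0, "az": 0}, {"grip": 1.6, "tx": 0, "ty": 0, "tz": 0, "ax": 0, "ay": 0, "az": 0}])

```text
time: 21.28
tool_pos: [535.8, 251.4, 37.4]
tcp_rot: [-180.0, 0.0, 128.7]
ft_force: [-0.0, -1.1, -1.9]
finger_gap: 17.4
```

```bash
python3 go.py 536 251 36 38.8 0
```

```text
time 21.28 pos [535.8 251.4  37.4] rot [-180.     0.   128.7] F [-0.  -1.1 -1.9] gap 17.4 J [ 20.  16.  96.  -0.  67. -19.]
shift cm [-0.04 -0.01  0.14] turn [-0.   0.  -0.1]
```

Call:
step_arm(plan=[{"grip": 1.6, "tx": 0, "ty": 0, "tz": 0.06, "ax": 0, "ay": 0, "az": 0}, {"grip": 1.6, "tx": 0, "ty": 0, "tz": 0.06, "ax": 0, "ay": 0, "az": 0}, {"grip": 1.6, "tx": 0, "ty": 0, "tz": 0, "ax": 0, "ay": 0, "az": 0}])

```text
time: 21.53
tool_pos: [536.0, 251.4, 36.4]
tcp_rot: [-180.0, 0.0, 128.7]
ft_force: [-0.5, 0.1, -1.3]
finger_gap: 17.3
```

```bash
python3 go.py 536 251 36 38.8 0
```

```text
time 21.53 pos [536.  251.4  36.4] rot [-180.     0.   128.7] F [-0.5  0.1 -1.3] gap 17.3 J [ 20.  16.  97.  -0.  67. -19.]
shift cm [-0.03 -0.03  0.04] turn [-0.   0.  -0.1]
```

Call:
step_arm(plan=[{"grip": 1.6, "tx": 0, "ty": 0, "tz": 0.06, "ax": 0, "ay": 0, "az": 0}, {"grip": 1.6, "tx": 0, "ty": 0, "tz": 0.06, "ax": 0, "ay": 0, "az": 0}, {"grip": 1.6, "tx": 0, "ty": 0, "tz": 0, "ax": 0, "ay": 0, "az": 0}])

```text
time: 21.78
tool_pos: [536.2, 251.5, 35.7]
tcp_rot: [180.0, 0.0, 128.7]
ft_force: [-2.4, -0.4, 1.6]
finger_gap: 17.2
```

```bash
python3 go.py 536 251 36 38.8 0; python3 look.py wrist w20; python3 look.py side s20; python3 -c "
from h import *
draw('pics/s20.png','pics/s20d.png',[],220,190,100,80,7)"
```

```text
time 21.78 pos [536.2 251.5  35.7] rot [180.    0.  128.7] F [-2.4 -0.4  1.6] gap 17.2 J [ 20.  16.  97.  -0.  67. -19.]
shift cm [-0.03 -0.05 -0.03] turn [ 0.   0.  -0.1]
21.7833 [536.2 251.5  35.7] [1.7999e+02 3.0000e-02 1.2873e+02] [-2.4 -0.4  1.6] 17.229881482826297 [ 20.2  16.4  96.5  -0.   67.1 -18.5]
21.8333 [536.2 251.5  35.6] [1.7999e+02 4.0000e-02 1.2873e+02] [-0.9  0.1  2.5] 17.080126765926316 [ 20.2  16.3  96.5  -0.   67.1 -18.5]
```

View pics/s20d.png

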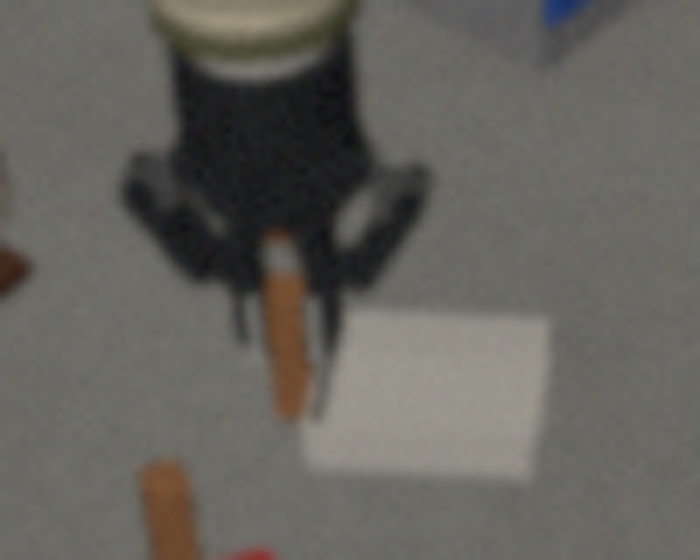

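Call:
step_arm(plan=[{"grip": 2.2, "tx": 0, "ty": 0, "tz": 0, "ax": 0, "ay": 0, "az": 0}, {"grip": 3, "tx": 0, "ty": 0, "tz": 0, "ax": 0, "ay": 0, "az": 0}, {"grip": 4.5, "tx": 0, "ty": 0, "tz": 0, "ax": 0, "ay": 0, "az": 0}, {"grip": 4.5, "tx": 0, "ty": 0, "tz": 0, "ax": 0, "ay": 0, "az": 0}, {"grip": 4.5, "tx": 0, "ty": 0, "tz": -0.5, "ax": 0, "ay": 0, "az": 0}, {"grip": 4.5, "tx": 0, "ty": 0, "tz": -2, "ax": 0, "ay": 0, "az": 0}, {"grip": 4.5, "tx": 0, "ty": 0, "tz": -3, "ax": 0, "ay": 0, "az": 0}, {"grip": 4.5, "tx": 0, "ty": 0, "tz": -4, "ax": 0, "ay": 0, "az": 0}])

```text
time: 22.55
tool_pos: [533.5, 250.6, 128.1]
tcp_rot: [-179.6, -0.1, 128.7]
ft_force: [0.9, 0.1, 0.1]
finger_gap: 45.0
```

Call:
step_arm(plan=[{"grip": 4.5, "tx": 0, "ty": 0, "tz": -4, "ax": 0, "ay": 0, "az": 0}, {"grip": 4.5, "tx": 0, "ty": 0, "tz": -4, "ax": 0, "ay": 0, "az": 0}, {"grip": 4.5, "tx": 0, "ty": 0, "tz": -4, "ax": 0, "ay": 0, "az": 0}, {"grip": 4.5, "tx": 0, "ty": 0, "tz": -4, "ax": 0, "ay": 0, "az": 0}, {"grip": 4.5, "tx": -3, "ty": -3, "tz": 0, "ax": 0, "ay": 0, "az": 0}, {"grip": 4.5, "tx": -3, "ty": -3, "tz": 0, "ax": 0, "ay": 0, "az": 0}, {"grip": 4.5, "tx": -3, "ty": -3, "tz": 0, "ax": 0, "ay": 0, "az": 0}, {"grip": 4.5, "tx": -3, "ty": -3, "tz": 0, "ax": 0, "ay": 0, "az": 0}])

```text
time: 23.22
tool_pos: [517.2, 84.5, 291.1]
tcp_rot: [180.0, 0.1, 128.8]
ft_force: [0.2, -0.1, 0.1]
finger_gap: 45.2
```

```bash
python3 look.py wrist w21; python3 look.py top t21; python3 look.py side s21; python3 -c "
from h import *
draw('pics/s21.png','pics/s21d.png',[],180,100,200,150,4)"
```

```text
23.2167 [517.2  84.5 291.1] [1.7996e+02 7.0000e-02 1.2880e+02] [ 0.2 -0.1  0.1] 45.16919325214084 [  3.7  -5.4  92.1  -0.   93.2 -35.1]
23.2667 [517.   77.3 291. ] [-179.85    0.25  128.53] [ 3.4 -3.3  0.2] 45.156828036199244 [  3.1  -5.6  92.3  -0.3  93.3 -35.5]
23.3167 [517.4  80.5 291.1] [-1.7996e+02  1.6000e-01  1.2841e+02] [0.7 1.6 0.3] 44.98317178838137 [  3.3  -5.5  92.2  -0.2  93.2 -35.1]
```

View pics/w21.png

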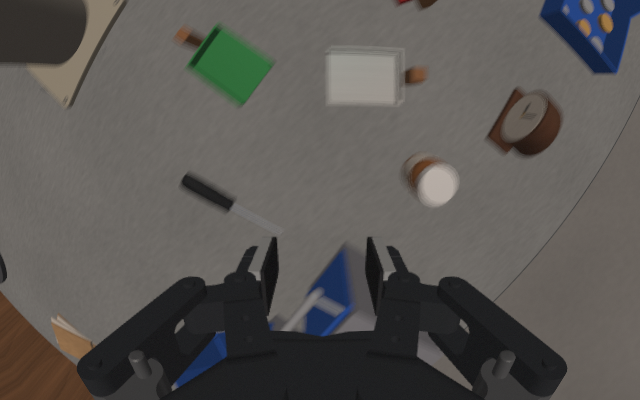

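View pics/t21.png

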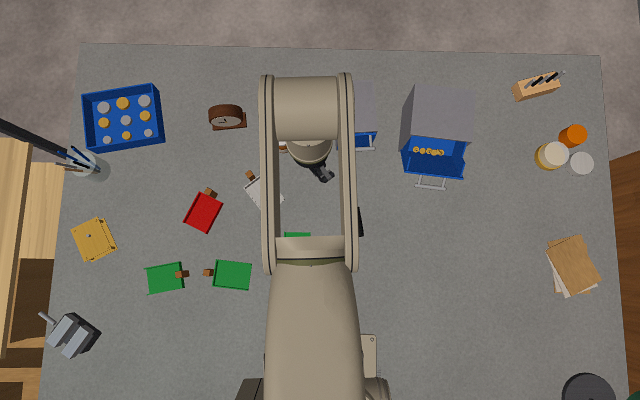

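View pics/s21d.png

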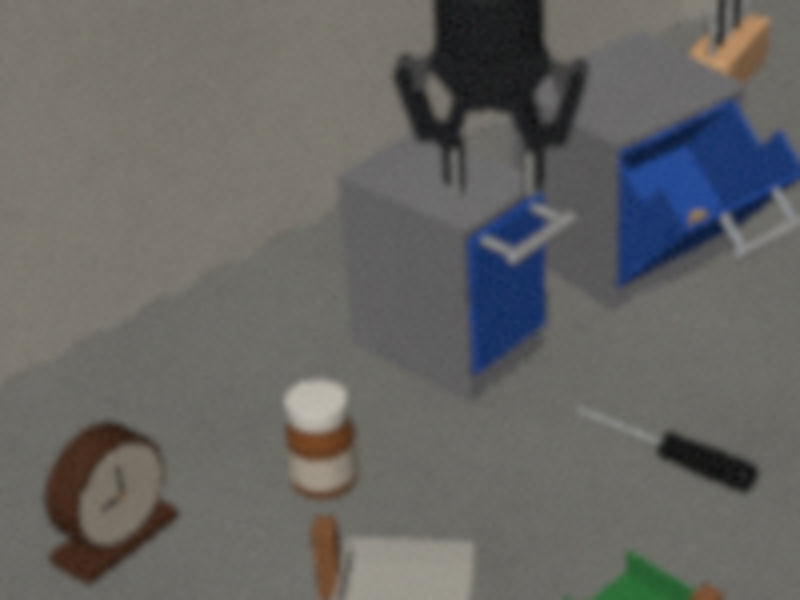

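Call:
step_arm(plan=[{"grip": 4.5, "tx": -2.9, "ty": -2.9, "tz": 0, "ax": 0, "ay": 0, "az": 0}, {"grip": 4.5, "tx": -2.9, "ty": -2.9, "tz": 0, "ax": 0, "ay": 0, "az": 0}, {"grip": 4.5, "tx": -2.9, "ty": -2.9, "tz": 0, "ax": 0, "ay": 0, "az": 0}, {"grip": 4.5, "tx": -2.9, "ty": -2.9, "tz": 0, "ax": 0, "ay": 0, "az": 0}, {"grip": 4.5, "tx": -2.9, "ty": -2.9, "tz": 0, "ax": 0, "ay": 0, "az": 0}, {"grip": 4.5, "tx": -2.9, "ty": -2.9, "tz": 0, "ax": 0, "ay": 0, "az": 0}, {"grip": 4.5, "tx": -2.9, "ty": -2.9, "tz": 0, "ax": 0, "ay": 0, "az": 0}, {"grip": 4.5, "tx": -2.9, "ty": -2.9, "tz": 0, "ax": 0, "ay": 0, "az": 0}])

```text
time: 24.03
tool_pos: [482.0, -241.2, 290.8]
tcp_rot: [180.0, 0.1, 128.8]
ft_force: [0.4, -0.9, -1.0]
finger_gap: 45.0
```

Call:
step_arm(plan=[{"grip": 4.5, "tx": -2, "ty": -2, "tz": 0, "ax": 0, "ay": 0, "az": 7}, {"grip": 4.5, "tx": -1, "ty": -1, "tz": 0, "ax": 0, "ay": 0, "az": 7}, {"grip": 4.5, "tx": 0, "ty": 0, "tz": 0, "ax": 0, "ay": 0, "az": 7}, {"grip": 4.5, "tx": 0, "ty": 0, "tz": 0, "ax": 0, "ay": 0, "az": 7}, {"grip": 4.5, "tx": 0, "ty": 0, "tz": 0, "ax": 0, "ay": 0, "az": 7}, {"grip": 4.5, "tx": 0, "ty": 0, "tz": 0, "ax": 0, "ay": 0, "az": 7}, {"grip": 4.5, "tx": 0, "ty": 0, "tz": 0, "ax": 0, "ay": 0, "az": 0}, {"grip": 4.5, "tx": 0, "ty": 0, "tz": 0, "ax": 0, "ay": 0, "az": 0}])

```text
time: 24.7
tool_pos: [476.2, -281.4, 290.6]
tcp_rot: [180.0, 0.0, 87.0]
ft_force: [0.3, -0.7, -0.3]
finger_gap: 45.1
```

```bash
python3 look.py wrist w22; python3 look.py top t22
```

```text
24.7 [ 476.2 -281.4  290.6] [1.7997e+02 1.0000e-02 8.7020e+01] [ 0.3 -0.7 -0.3] 45.147456707367525 [-35.9  -0.8  87.8   0.   93.  -32.9]
24.75 [ 476.1 -281.5  290.5] [1.7998e+02 1.0000e-02 8.7040e+01] [-0.6  0.9 -0.7] 45.6226556213446 [-35.9  -0.8  87.8  -0.   93.  -33. ]
```

View pics/w22.png

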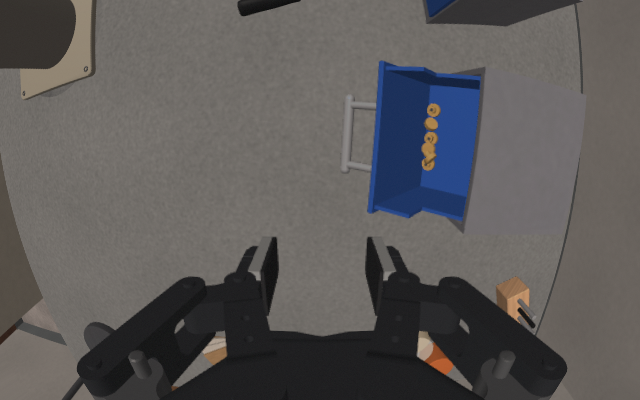

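View pics/t22.png

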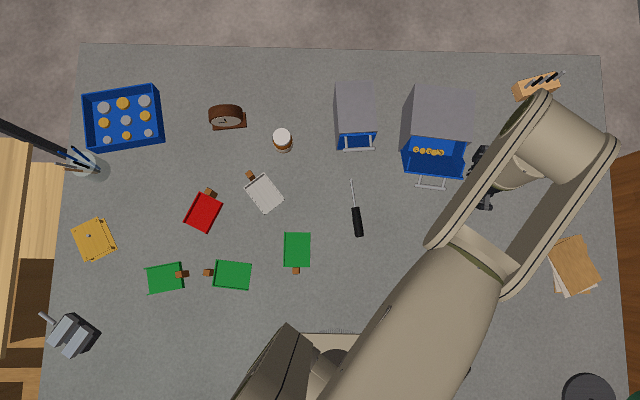

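```bash
python3 -c "
from h import *
draw('pics/w22.png','pics/w22d.png',[],335,50,160,180,4)
draw('pics/w22.png','pics/w22e.png',[],410,95,40,85,9)
p=np.load('wide.npy')
def f(v): 
    return (proj('top',W(p,[[-41,37.5,130],[-41,-37.5,130]],v))-[[415.5,187],[446,190]]).ravel()
from scipy.optimize import least_squares
draw('pics/t22.png','pics/t22d.png',proj('top',np.vstack([W(p,[[-41,37.5,130],[-41,-37.5,130],[-6,78,135],[-6,-78,135]],.7)])),390,125,85,75,8)
for v in(.66,.68,.7):print(v,f(v).round(1))
"
```

```text
0.66 [ 0.8 -2.8 -1.7 -2.3]
0.68 [ 0.6 -2.1 -2.  -1.6]
0.7 [ 0.4 -1.4 -2.3 -0.9]
```

View pics/w22e.png

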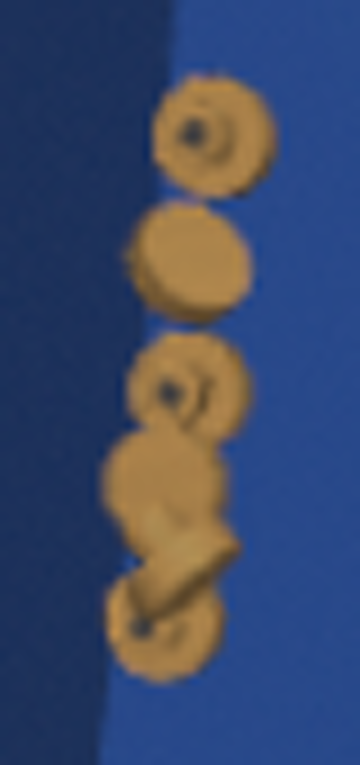

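View pics/t22d.png

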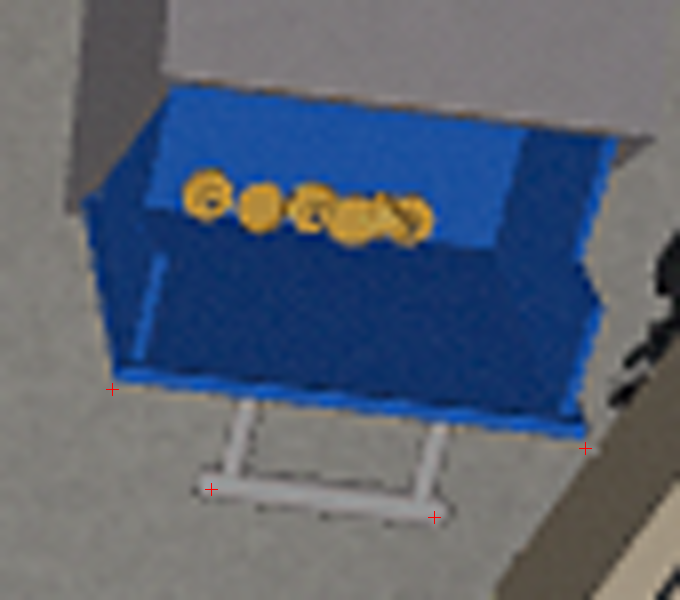

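```bash
python3 look.py side s22; python3 -c "
from h import *
p=np.array([536,251,np.radians(-141.2)])
P=S(p,[[107,37,0],[107,-37,0],[0,0,72],[9,37,25],[9,-37,25]])
draw('pics/t22.png','pics/t22s.png',proj('top',P),225,155,75,75,5)
draw('pics/s22.png','pics/s22s.png',proj('side',P),245,215,75,60,5)
a=cv2.imread('pics/t22s.png');b=cv2.imread('pics/s22s.png');b=cv2.copyMakeBorder(b,0,75,0,0,0);cv2.imwrite('pics/sc.png',np.hstack([a,b]))
a=cv2.imread('pics/t0.png') if 0 else cv2.imread('pics/top0.png');b=cv2.imread('pics/t22.png')
d=cv2.absdiff(a,b).max(2);d[:, 420:]=0
for n,(x0,y0,x1,y1) in dict(jar=(268,122,298,158),clock=(205,100,250,135),driver=(340,172,370,240),narrow=(330,75,382,155)).items(): print(n,d[y0:y1,x0:x1].mean().round(2),(d[y0:y1,x0:x1]>60).sum())
"
```

```text
24.8 [ 476.  -281.7  290.5] [1.7998e+02 2.0000e-02 8.7010e+01] [ 0.2  0.3 -0.4] 45.103007397941084 [-35.9  -0.8  87.8  -0.   93.  -32.9]
jar 2.86 0
clock 3.4 0
driver 3.16 0
narrow 3.02 0
```

View pics/sc.png

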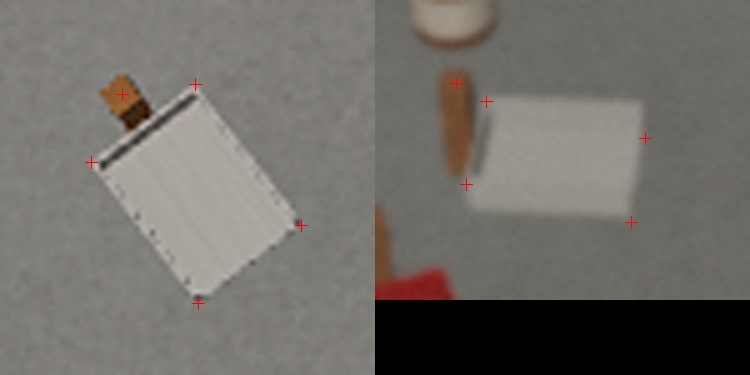

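The pictures show the scoop empty and level at its old spot and six bushes in the open bin. The jar, clock, driver and narrow bin have not moved, and the robot is touching nothing. I'm handing in.

```bash
python3 -c "
from bench import *
print(hand_in())"
```

```text
the job is handed in; nothing more can be done
None
```

I pulled the wide bin's front out to its stop, poured the six brass bushes into it, and set the empty scoop back where it came from. I handed the job in at about 25 s of robot time.

Last checks before handing in:

- **Bin:** the top view puts the handle and front edge within about 1–2 pixels (roughly 2–4 mm) of where they should be at 0.70 rad. While I pulled, the handle stopped moving with close to 30 N on it, although it needs only about 4 N, so I take it to be at the stop. The angle worked out from the gripper was 0.685 rad at that point. The side view was off by a similar 1–2 pixels. I put both down to calibration and the arm flexing.
- **Bushes:** the wrist picture shows all six inside the bin. Two of them lie partly over another.
- **Scoop:** it is empty and matches a level pose in the top view. It was lowered until light contact, with an upward push of about 2 N, and released at the same height at which it was picked up.
- **Bystanders:** the jar, clock, screwdriver and narrow bin show no change from the first top picture.
- **Robot:** it was well clear of everything, reading near-zero force.

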